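# Unload the centrifuge rotor and close the cover

## Task

The run is over: turn the bayonet lid of the centrifuge rotor counterclockwise until its lugs reach the slots, lift it straight off and stand it right way up in the middle of the round rubber mat. Then move every tube from the rotor to the tube rack, upright, one in a well and fully down, and after that lower the clear cover of the centrifuge until it is fully closed. Leave the clear bottle with the blue cap where it is.

Things in the scene. Friction and masses are not known exactly. Their poses are not given: they have to be found in the camera images.
- centrifuge: Small benchtop centrifuge, fixed to the bench: a round white tub, 190 mm across, 84 mm high, open on top (inner radius 85 mm), with a grey control panel at its front (its -x side) and a grey hinge block at its back (+x side). Origin: centre of its underside; z up.
- cover (a joint): Clear domed cover of the centrifuge (round, 188 mm across, 78 mm deep), hinged at the back of the tub about the tub's y axis. 0 = closed down on the tub, 1.57 = standing upright, at most 2.0; it starts open at 1.6 to 1.8. The hinge is stiff: the cover stays where it is left, and takes about 2 to 4 N at the tab to swing.
- cover_hinge (a point): A point on the hinge line of the cover, 105 mm behind the tub's centre and 86 mm above the bench; same axes as the tub.
- cover_tab (a point): Centre of the grey tab on the cover's free edge: 50 mm wide along the hinge line, 12 mm thick, 35 mm long; from the hinge 210 mm along the cover's -x and 20 mm along its z (dome's outer side, up when closed). Closed: tab level, at the front, 106 mm above the bench. Open: it points up, about 290 mm above the bench; pressing its far face towards the tub's front swings the cover shut.
- rotor: Aluminium rotor inside the tub, fixed (braked, does not turn). Origin: centre of its underside, 6 mm above the bench; z up. Four square wells, 34 mm wide, floor at z = 6 mm, centred at x, y = +-24.5 mm. The ledge round the wells, on which the bayonet lid stands, is at z = 62 mm.
- rotor_collar (a point): On the rotor's axis, at the height of the ledge (z = 62 mm), rotor's axes. Collar round the ledge: inner radius 71 mm, top 14 mm up. Its flanges reach in to radius 62.5 mm, 8 mm above the ledge, and leave three slots about 30 degrees wide, centred at 0, 120, 240 degrees from the x axis. A stop halts a lug about 0.06 rad counterclockwise of a slot's middle.
- rotor_lid: Steel bayonet lid: an upside-down cup, 119 mm across, 60 mm high, 0.22 kg, with three lugs at its lower rim at 0, 120, 240 degrees from its x axis (22 mm wide, 5 mm thick, to radius 68 mm). A black grip bar on top along its x axis: 62 mm long, 12 mm thick, from z = 60 to 93 mm. Origin: centre of its underside (22 mm above the bench when it stands on the mat).
- lid_grip (a point): Point to grip on the lid's bar: on the lid's axis, 83 mm above its underside, lid's axes; fingers close along y. At the start the lid's yaw is 0.6 to 1.1 rad clockwise of the rotor's: lugs locked under the flanges. Turned counterclockwise, seen from above, until its x axis agrees with the rotor's (within 0.06 rad), the lugs are in the slots and it lifts straight out.
- rack: White tube rack, fixed to the board: 105 mm square, 60 mm high, with four square wells, 37 mm wide, floor at z = 6 mm, centred at x, y = +-24.5 mm. Origin: centre of its underside. It stands on the draining board, beside the lid mat (either may be on the left).
- board: White draining board laid over the sink, fixed: 240 mm (x) by 470 mm (y), 14 mm thick, its top 18 mm above the bench. Origin: centre of its underside.
- lid_mat: Round black rubber mat for the lid, fixed, 148 mm across, 4 mm thick. Lies on the draining board. Origin: centre of its underside.
- jar: Clear bottle with blue cap, 60 mm across, 95 mm high; on the counter left of the board, loose, not part of the job. Origin: centre of its underside.
- rack_well_1 (a point): Centre of the floor of well 1 of the rack, 6 mm above the rack's underside.
- rack_well_2 (a point): Centre of the floor of well 2 of the rack, 6 mm above the rack's underside.
- rack_well_3 (a point): Centre of the floor of well 3 of the rack, 6 mm above the rack's underside.
- rack_well_4 (a point): Centre of the floor of well 4 of the rack, 6 mm above the rack's underside.
- sample_tube_1: White skirted 50 ml tube with blue cap, standing in a rotor well under the lid (may be absent): 108 mm high, body 28 mm across, cap 36 mm across from z = 92 to 108 mm; 45 g. Origin: centre of its underside, z up.
- sample_tube_2: White skirted 50 ml tube with blue cap, standing in a rotor well under the lid (may be absent): 108 mm high, body 28 mm across, cap 36 mm across from z = 92 to 108 mm; 45 g. Origin: centre of its underside, z up.
- sample_tube_3: White skirted 50 ml tube with blue cap, standing in a rotor well under the lid (may be absent): 108 mm high, body 28 mm across, cap 36 mm across from z = 92 to 108 mm; 45 g. Origin: centre of its underside, z up.
- sample_tube_4: White skirted 50 ml tube with blue cap, standing in a rotor well under the lid (may be absent): 108 mm high, body 28 mm across, cap 36 mm across from z = 92 to 108 mm; 45 g. Origin: centre of its underside, z up.
Mind the look-alikes: they are no part of the job. What is shaped like the rotor_lid but green is not meant.

How it is judged (in metres and radians):
On the way, in this order (a step that is already met when the one before it is completed fails the run):
1. the bayonet lid is off the rotor, 55 mm or more above its seat or beside the tub ((z of rotor_lid in the frame of rotor above 0.117 m or horizontal distance between rotor_lid and rotor above 0.12 m)), for 0.1 s.
2. every tube stands in the rack (horizontal distance between each of sample_tube_1, sample_tube_2, sample_tube_3, sample_tube_4 and rack below 0.05 m and z of each of sample_tube_1, sample_tube_2, sample_tube_3, sample_tube_4 in the frame of rack below 0.015 m and angle between each of sample_tube_1, sample_tube_2, sample_tube_3, sample_tube_4's own z axis and vertical below 0.25 rad), for 0.2 s.
3. the cover is closed (value of joint cover below 0.06 rad), for 0.2 s.
At the end, for the whole second after the job is handed in: Every tube in a rack well (underside within 50 mm of the rack's axis, under 15 mm above its underside, leaning under 0.25 rad); cover within 0.06 rad of closed; bayonet lid right way up on the mat (within 45 mm of its centre, underside under 12 mm up, tilt under 0.08 rad); lid at rest (all of step 2 and value of joint cover below 0.06 rad and horizontal distance between rotor_lid and lid_mat below 0.045 m and z of rotor_lid in the frame of lid_mat below 0.012 m and angle between rotor_lid's own z axis and vertical below 0.08 rad and linear speed of rotor_lid below 0.02 m/s); the robot touches nothing.
It fails at once if the clear bottle is moved more than 40 mm (distance of jar from where it was at the start of the episode above 0.04 m).
Of sample_tube_1, sample_tube_2, sample_tube_3, sample_tube_4 only 3 to 4 are there at a start; the rules pass over those that are not, and their reading is None.
At some moment in a run one of rotor_lid may be knocked a few centimetres aside while the robot is not near it.
It also fails if it takes over 210 s, if anything falls off the work surface, if the arm or the gripper's body presses on something with over 40 N, if the wrist force passes 120 N, or if a joint passes its speed limit or range.

## Robot

A 6-joint arm with a two-finger parallel gripper is mounted at the origin on a cart in front of the work surface, level with it; the furniture and walls round the work are solid. World frame = base frame: x ahead of the robot, y to its left, z up, the work surface at z = 0. Lengths are in mm, angles in rad, forces in N, time in s.
With the tool pointing down it reaches from about 225 to 875 mm from the base axis. Payload 3.4 kg.
Tool frame: the origin (TCP) lies at the very end of the fingers, on their centre line; the grasp point (between the pads) lies arm.grip_point_offset behind it (arm.grip_point_offset is the distance from the TCP to the grasp point, in mm); z points along the fingers, y is the line along which they close (so a half turn about z gives the same grasp; the last joint's range is limited). The gripper opens to 85 mm and grips with 20 to 120 N. Pads are 22 mm wide; open, the fingers measure 114 mm over their backs; the gripper's body (76 mm by 85 mm) begins 54 mm behind the grasp point. The pads swing forward as they close: fully open they stand 13 mm farther back than shut.
Start: joints at [-1.422, 0.276, 1.505, -0, 1.361, -0.121], TCP at [153.257, -554.234, 231.328] pointing down, gripper open.
Joint ranges: [-2.89, 2.89], [-0.75, 2.08], [0.22, 2.7], [-1.18, 4.32], [0.11, 2.71], [-2.7, 2.7]. Speed limits (rad/s): [2.57, 2.57, 3.14, 3.14, 3.14, 3.14].

## Interface

Orientations are given as [roll, pitch, yaw] about the fixed x, y, z axes, in that order (R = Rz(yaw) Ry(pitch) Rx(roll)).
In Python, from bench import monitor, viewer, arm gives the robot as it stands.
- The arm moves only by the shell command python3 -m pendant 'ROWS'. ROWS is JSON, one flat list of numbers, 7 for each row, row after row: the shift along the tool's x, y, z in cm, then the turn, a rotation vector about the tool's x, y, z in rad, then the opening in per cent of the stroke, from 0 (shut) to 100 (fully open). A call has exactly 10 rows; each row shifts and turns the commanded pose from where the row before left it, along the tool's axes as they then stand; what a row does not reach is not made up. A row lasts 1/12 s, in which the tool goes at most 41.7 mm and 7.16 degrees, less where a joint would pass 70% of its speed; a pose out of reach is approached as far as the arm can. A call is refused whole if a number of a shift passes 4.17 or a number of a turn 0.125, either way. A call with a gripper value outside its range is refused whole. The fingers move at their own pace and stop on an object; the grip force is fixed at half the most. Time passes only in rows, so rows that do not move let the fingers close, or fill a call up. It gives the time, the measured TCP pose, the force, the opening and the grip force at its end, in the units of the state.
- monitor.read_state(): the state, without advancing time (a new reading comes with each control period).
- viewer.camera(name): name is "scene" or "top" or "wrist"; returns the picture (400x640x3 uint8, blue, green, red); there is no depth.
- viewer.camera_params(name): a dict with "K" (3x3 intrinsics, pixels), "k1" (the pictures are not rectified: a ray, as slopes to the right and down, at radius r is drawn at 1 + k1 r^2 times it, then the intrinsics apply), "R" (3x3) and "t" (3): a world point X has camera coordinates R X + t; the wrist camera has in their place "hand_eye" (4x4, takes a point from camera to tool coordinates, whose origin is the TCP and whose axes are the flange's). Camera axes: x right, y down, z forward; pixel columns grow to the right and rows downward; lengths in mm; the calibration is good to about 2 mm. A picture is of the moment at which its call begins: read the wrist's pose just before it. camera_params takes no time and is no camera call.
- arm.hand_in(): hands the job in; it is judged then, once.
The state is a dict: "t": time; "joint_pos": joint angles; "qvel": joint speeds; "joint_torque": joint torques, N m; "tcp_pos": TCP position; "eef_rot": TCP orientation; "ft_force": force on the tool from outside, world axes, zero at the start; "wrist_torque": the same for the moment, N m; "finger_gap": opening from 0.0 (shut) to 1.0 (fully open); "gripper_force": force on a finger pad.
Only numpy, scipy, OpenCV 4.12 (cv2) and the standard library are available. Lean on these libraries where they do the work, as an engineer would, in place of code of your own. Each camera call takes 0.05 s, during which the arm holds its last target. There are 200 camera calls.

## Working session

There is one attempt and no reset: what is moved stays moved. The work goes in short steps, Python scripts to look and compute and a shell command to move; the robot and the scene stay as the last step left them, time stands still between calls to the robot, and variables do not carry over. Pictures are saved under pics/ and viewed, at most 14 in all, crops included, and the job is handed in when it is done.

```bash
ls; mkdir -p pics; cat > h.py <<'E'
import numpy as np, cv2
from bench import monitor, viewer, arm
from scipy.spatial.transform import Rotation as Ro
def params(name, st=None):
    p=viewer.camera_params(name); K=np.array(p["K"]);k1=p["k1"]
    if name=="wrist":
        st=st or monitor.read_state()
        T=np.eye(4);T[:3,:3]=Ro.from_euler('xyz',st["eef_rot"]).as_matrix();T[:3,3]=st["tcp_pos"]
        W=T@np.array(p["hand_eye"]);R=W[:3,:3].T;t=-R@W[:3,3]
    else: R=np.array(p["R"]);t=np.array(p["t"])
    return K,k1,R,t
def ray(P,uv):
    K,k1,R,t=P
    xy=np.linalg.inv(K)@[uv[0],uv[1],1.]; x=xy[:2];s=x.copy()
    for _ in range(20): s=x/(1+k1*(s@s))
    d=R.T@np.array([s[0],s[1],1]); return -R.T@t, d/np.linalg.norm(d)
def onz(P,uv,z):
    c,d=ray(P,uv); return c+d*(z-c[2])/d[2]
def proj(P,X):
    K,k1,R,t=P; c=R@np.array(X,float)+t; s=c[:2]/c[2]; s=s*(1+k1*(s@s)); return (K@[s[0],s[1],1])[:2]
def tri(rays):
    A=np.zeros((3,3));b=np.zeros(3)
    for c,d in rays:
        M=np.eye(3)-np.outer(d,d);A+=M;b+=M@c
    return np.linalg.solve(A,b)
def snap(name,fn):
    P=params(name); im=np.array(viewer.camera(name)); cv2.imwrite('pics/'+fn+'.png',im)
    np.savez('pics/'+fn+'.npz',K=P[0],k1=P[1],R=P[2],t=P[3]); return P,im
def load(fn):
    d=np.load('pics/'+fn+'.npz'); return (d['K'],float(d['k1']),d['R'],d['t']),cv2.imread('pics/'+fn+'.png')
E
python3 - <<'E'
from h import *
print(arm.grip_point_offset)
for n in("scene","top"):
    P,im=snap(n,n+"0"); print(n,-P[2].T@P[3],P[2][2])
print(monitor.read_state())
E
```

```text
pics
18.700000000000003
scene [-611.58485398  717.44955597  739.65533549] [ 0.73179233 -0.55364588 -0.39743707]
top [-547.46881054 -247.84080942 1462.09526802] [ 0.62100242  0.06339081 -0.78124106]
{'t': 0.1, 'joint_pos': array([-1.42203372e+00,  2.76491838e-01,  1.50600408e+00,  6.91055614e-06,
        1.36071959e+00, -1.21009925e-01]), 'qvel': array([ 3.83533525e-05,  1.34719519e-03, -3.17700057e-03, -4.95916037e-04,
       -4.68704729e-04,  5.94699668e-04]), 'joint_torque': array([ 1.28238851e-03, -4.17699087e+01, -2.46405494e+01, -3.11708436e-04,
        5.80386069e-03, -8.58475914e-06]), 'tcp_pos': array([ 153.16461988, -553.72773895,  230.54996301]), 'eef_rot': array([-3.13998248e+00, -2.02609314e-04,  2.69770919e-01]), 'ft_force': array([-0.43124455, -0.65207683,  0.2260255 ]), 'wrist_torque': array([-0.01947043, -0.08310196, -0.07146881]), 'gripper_force': 0.0, 'finger_gap': 0.9960603210005864}
```

View pics/scene0.png

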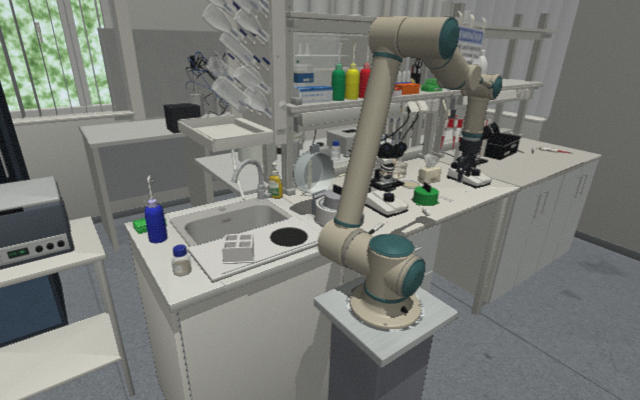

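View pics/top0.png

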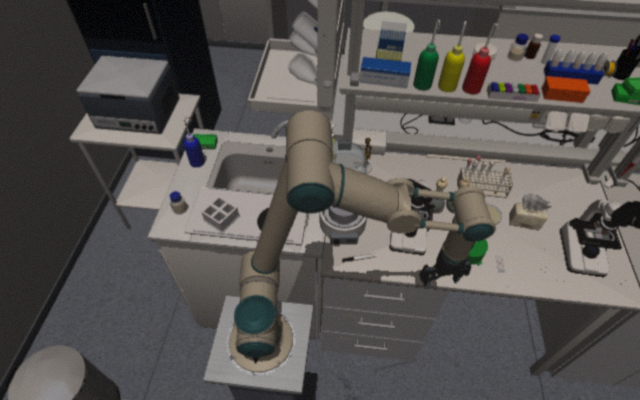

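The scene picture shows the rack at about (238,247), the mat at (289,237) and the bottle at (181,262). In the top view the tub is at about (343,218), partly hidden by the arm, the rack at (220,213) and the green decoy lid at (478,250).

```bash
python3 - <<'E'
from h import *
Pt,_=load('top0');Ps,_=load('scene0')
for n,P,uv,z in [('tub',Pt,(343,218),84),('rackT',Pt,(220,211),78),('rackS',Ps,(238,240),78),('matS',Ps,(289,237),22),('jarT',Pt,(177,195),95),('hingeT',Pt,(352,178),90)]:
    print(n,onz(P,uv,z).round())
E
```

```text
tub [ 481. -236.   84.]
rackT [460. 247.  78.]
rackS [471. 253.  78.]
matS [475.  41.  22.]
jarT [505. 431.  95.]
hingeT [ 688. -256.   90.]
```

```bash
cat >> h.py <<'E'
def go(x,y,z,yaw=None,ref=None):
    """print tool-frame shift (cm) and turn (rotvec about tool, deg-free) to target TCP pose pointing down"""
    st=monitor.read_state(); R=Ro.from_euler('xyz',st["eef_rot"])
    d=R.inv().apply(np.array([x,y,z])-st["tcp_pos"])/10
    cy=st["eef_rot"][2] if yaw is None else yaw
    rv=(R.inv()*Ro.from_euler('xyz',[np.pi,0,cy])).as_rotvec()
    print('t',st['t'].__round__(2),'tcp',np.round(st["tcp_pos"],1),'rot',np.round(st["eef_rot"],3),'gap',round(st['finger_gap'],2),'F',np.round(st['ft_force'],1),'grip',round(st['gripper_force'],1))
    print('shift cm',d.round(2),'norm',np.linalg.norm(d).round(1),'turn',rv.round(3))
E
python3 - <<'E'
from h import *
print(np.round(viewer.camera_params("wrist")["hand_eye"],3)); 
go(360,-230,400,0.27)
E
```

```text
[[   0.      -0.948   -0.318   81.118]
 [   1.       0.       0.      -0.345]
 [  -0.      -0.318    0.948 -142.664]
 [   0.       0.       0.       1.   ]]
t 0.1 tcp [ 153.2 -553.7  230.5] rot [-3.14 -0.    0.27] gap 1.0 F [-0.4 -0.7  0.2] grip 0.0
shift cm [ 28.57 -25.72 -16.9 ] norm 42.0 turn [-0.002 -0.    -0.   ]
```

```bash
python3 -m pendant '[0,0,-4,0,0,0,100, 0,0,-4,0,0,0,100, 2.9,-2.6,-1.3,0,0,0,100, 2.9,-2.6,-1.3,0,0,0,100, 2.9,-2.6,-1.3,0,0,0,100, 2.9,-2.6,-1.3,0,0,0,100, 2.9,-2.6,-1.3,0,0,0,100, 2.9,-2.6,-1.3,0,0,0,100, 2.9,-2.6,-1.3,0,0,0,100, 2.9,-2.6,0,0,0,0,100]'; python3 - <<'E'
from h import *
go(500,-236,400,0.0)
E
```

```text
t: 0.93
tcp_pos: [322.5, -290.8, 404.6]
eef_rot: [3.137, -0.002, 0.269]
ft_force: [1.1, -0.1, 0.3]
finger_gap: 0.994
gripper_force: 0.0
t 0.93 tcp [ 322.5 -290.8  404.6] rot [ 3.137e+00 -2.000e-03  2.690e-01] gap 0.99 F [ 1.1 -0.1  0.3] grip 0.0
shift cm [18.57 -0.57  0.49] norm 18.6 turn [ 0.004 -0.002  0.269]
```

```bash
python3 -m pendant '[3,0,0,0,0,0,100, 3,0,0,0,0,0,100, 3,0,0,0,0,0,100, 3,0,0,0,0,0,100, 2.5,0,0,0,0,0,100, 2,0,0,0,0,0,100, 0,0,0,0,0,0.1,100, 0,0,0,0,0,0.1,100, 0,0,0,0,0,0.07,100, 0,0,0,0,0,0,100]'; python3 - <<'E'
from h import *
P,im=snap('wrist','w1'); snap('top','top1');snap('scene','scene1')
go(500,-236,400,0.0)
E
```

```text
t: 1.77
tcp_pos: [480.5, -247.7, 401.6]
eef_rot: [-3.141, 0.001, -0.001]
ft_force: [-0.6, 0.0, -0.4]
finger_gap: 0.997
gripper_force: 0.0
t 1.92 tcp [ 480.3 -247.9  402.1] rot [-3.141e+00  0.000e+00  1.000e-03] gap 1.0 F [-0.6  0.4  0.5] grip 0.0
shift cm [ 1.97 -1.19  0.21] norm 2.3 turn [-0.     0.     0.001]
```

View pics/w1.png

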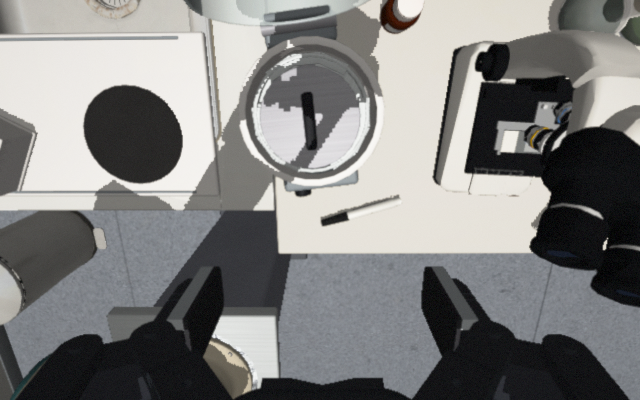

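The wrist view shows the lid with its black bar from (306,93) to (312,148), the mat at (133,134) and the rack's edge at the far left. The clear cover is at the top, around (290,10).

```bash
cat >> h.py <<'E'
def dark(im,box,th=60,amin=60):
    x0,y0,x1,y1=box; m=(im[y0:y1,x0:x1].max(2)<th).astype(np.uint8)
    n,l,s,c=cv2.connectedComponentsWithStats(m); out=[]
    for i in range(1,n):
        if s[i,4]>=amin:
            pts=np.argwhere(l==i)[:,::-1]+[x0,y0]
            out.append((s[i,4],pts))
    return sorted(out,key=lambda o:-o[0])
def barinfo(P,im,box,z=161,th=60):
    a,pts=dark(im,box,th)[0]; r=cv2.minAreaRect(pts.astype(np.float32)); 
    b=cv2.boxPoints(r); W=np.array([onz(P,q,z) for q in b])
    e=[W[1]-W[0],W[2]-W[1]]; L=max(e,key=np.linalg.norm)
    print('bar px',np.round(r[0],1),r[1],'world',onz(P,r[0],z).round(1),'len',[np.linalg.norm(v).round(1) for v in e],'yaw',np.arctan(L[1]/L[0]).round(3)); return r[0]
E
python3 - <<'E'
from h import *
P,im=load('w1')
barinfo(P,im,(275,80,345,160))
a,p=dark(im,(70,70,200,195))[0]; e=cv2.fitEllipse(cv2.convexHull(p.astype(np.int32))); print('mat',e, onz(P,e[0],22))
print(monitor.read_state()['joint_pos'])
go(485,-245,300,0.1)
E
```

```text
bar px [308.9 120.5] (57.712158203125, 11.542431831359863) world [ 522.3 -233.2  161. ] len [np.float64(12.2), np.float64(61.1)] yaw 0.094
mat ((132.7265625, 133.70933532714844), (88.7168197631836, 103.9693832397461), 132.90965270996094) [489.32360628  35.65839464  22.        ]
[-6.05146304e-01  1.77047005e-01  1.22795744e+00 -8.19453710e-05
  1.73700519e+00  9.64256546e-01]
t 1.92 tcp [ 480.3 -247.9  402.1] rot [-3.141e+00  0.000e+00  1.000e-03] gap 1.0 F [-0.6  0.4  0.5] grip 0.0
shift cm [ 0.47 -0.29 10.21] norm 10.2 turn [-0.     0.    -0.099]
```

```bash
python3 -m pendant '[2.1,-0.8,2,0,0,-0.094,100, 2.1,-0.8,3,0,0,0,100, 0,0,3.5,0,0,0,100, 0,0,3.5,0,0,0,100, 0,0,3,0,0,0,100, 0,0,0.5,0,0,0,100, 0,0,0,0,0,0,100, 0,0,0,0,0,0,100, 0,0,0,0,0,0,100, 0,0,0,0,0,0,100]'; python3 - <<'E'
from h import *
P,im=snap('wrist','w2')
P1,i1=load('w1')
r2=barinfo(P,im,(200,60,440,330)); r1=barinfo(P1,i1,(275,80,345,160))
print(tri([ray(P,r2),ray(P1,r1)]))
go(522.3,-233.2,240,0.094)
E
```

```text
t: 2.75
tcp_pos: [522.8, -230.8, 249.9]
eef_rot: [3.139, -0.004, 0.094]
ft_force: [-0.0, -0.1, -0.3]
finger_gap: 0.999
gripper_force: 0.0
bar px [230.5 298. ] (62.0, 61.0) world [ 439.7 -167.6  161. ] len [np.float64(45.8), np.float64(56.1)] yaw 0.038
bar px [308.9 120.5] (57.712158203125, 11.542431831359863) world [ 522.3 -233.2  161. ] len [np.float64(12.2), np.float64(61.1)] yaw 0.094
[ 544.10334929 -221.96456544  317.36375297]
t 2.8 tcp [ 522.6 -230.7  249.5] rot [ 3.139e+00 -3.000e-03  9.400e-02] gap 1.0 F [-0.   0.1 -0.5] grip 0.0
shift cm [-0.05  0.24  0.95] norm 1.0 turn [ 0.003 -0.003 -0.   ]
```

View pics/w2.png

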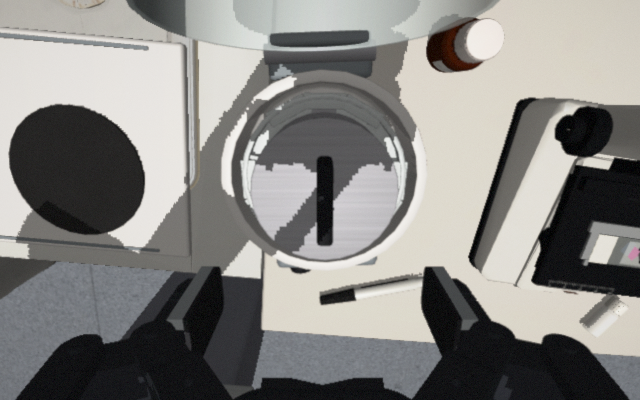

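The bar runs from (325,156) to (325,246) and is parallel to the tool's x axis. Next I triangulate it.

```bash
python3 - <<'E'
from h import *
P,im=load('w2');P1,i1=load('w1')
r2=barinfo(P,im,(295,130,360,260),th=35); r1=barinfo(P1,i1,(275,80,345,160),th=60)
X=tri([ray(P,r2),ray(P1,r1)]);print(X)
a,p=dark(im,(5,95,155,240),th=50)[0]; e=cv2.fitEllipse(cv2.convexHull(p.astype(np.int32)))
_,p1=dark(i1,(70,70,200,195))[0]; e1=cv2.fitEllipse(cv2.convexHull(p1.astype(np.int32))); print('mat',tri([ray(P,e[0]),ray(P1,e1[0])]),onz(P,e[0],22))
go(X[0],X[1],135,0.094)
E
```

```text
bar px [324.5 200. ] (14.999998092651367, 85.99998474121094) world [ 526.1 -232.4  161. ] len [np.float64(63.7), np.float64(10.1)] yaw 0.09
bar px [308.9 120.5] (57.712158203125, 11.542431831359863) world [ 522.3 -233.2  161. ] len [np.float64(12.2), np.float64(61.1)] yaw 0.094
[ 520.71314161 -232.85421154  144.97276167]
mat [489.14897094  37.63049944  18.9888117 ] [490.28760077  35.88652604  22.        ]
t 2.8 tcp [ 522.6 -230.7  249.5] rot [ 3.139e+00 -3.000e-03  9.400e-02] gap 1.0 F [-0.   0.1 -0.5] grip 0.0
shift cm [-0.24  0.17 11.45] norm 11.5 turn [ 0.003 -0.003 -0.   ]
```

```bash
python3 -m pendant '[0,0.2,3,0,0,0,100, 0,0,3,0,0,0,100, 0,0,2.5,0,0,0,100, 0,0,1.7,0,0,0,100, 0,0,1.2,0,0,0,100, 0,0,0,0,0,0,100, 0,0,0,0,0,0,0, 0,0,0,0,0,0,0, 0,0,0,0,0,0,0, 0,0,0,0,0,0,0]'; python3 -m pendant '[0,0,0,0,0,0,0, 0,0,0,0,0,0,0, 0,0,0,0,0,0,0, 0,0,0,0,0,-0.06,0, 0,0,0,0,0,-0.06,0, 0,0,0,0,0,-0.06,0, 0,0,0,0,0,-0.06,0, 0,0,0,0,0,-0.06,0, 0,0,0,0,0,-0.06,0, 0,0,0,0,0,0,0]'; python3 -c "
from h import *
print(monitor.read_state()['wrist_torque'])"
```

```text
t: 3.63
tcp_pos: [522.6, -232.5, 134.7]
eef_rot: [3.14, -0.002, 0.094]
ft_force: [-1.4, -0.7, -0.9]
finger_gap: 0.455
gripper_force: 0.0
t: 4.47
tcp_pos: [522.5, -232.2, 133.9]
eef_rot: [3.14, -0.001, 0.455]
ft_force: [1.2, 0.9, 3.3]
finger_gap: 0.129
gripper_force: 61.2
[ 0.20543814 -0.12431673  0.18123708]
```

```bash
python3 -m pendant '[0,0,0,0,0,-0.04,0, 0,0,0,0,0,-0.04,0, 0,0,0,0,0,-0.03,0, 0,0,0,0,0,-0.03,0, 0,0,0,0,0,-0.02,0, 0,0,0,0,0,-0.02,0, 0,0,0,0,0,-0.02,0, 0,0,0,0,0,-0.02,0, 0,0,0,0,0,-0.02,0, 0,0,0,0,0,0,0]'; python3 -c "
from h import *
print(monitor.read_state()['wrist_torque'])"
```

```text
t: 5.3
tcp_pos: [522.1, -232.2, 133.9]
eef_rot: [3.141, -0.0, 0.694]
ft_force: [0.5, 0.3, 6.4]
finger_gap: 0.128
gripper_force: 61.6
[ 0.23948085 -0.08521031 -0.13043435]
```

```bash
python3 -m pendant '[0,0,0,0,0,-0.02,0, 0,0,0,0,0,-0.02,0, 0,0,0,0,0,-0.02,0, 0,0,0,0,0,-0.02,0, 0,0,0,0,0,-0.02,0, 0,0,0,0,0,0,0, 0,0,0,0,0,0,0, 0,0,0,0,0,0,0, 0,0,0,0,0,0,0, 0,0,0,0,0,0,0]'; python3 -c "
from h import *
print(monitor.read_state()['wrist_torque'])"
```

```text
t: 6.13
tcp_pos: [522.0, -232.2, 133.9]
eef_rot: [3.141, -0.0, 0.794]
ft_force: [0.2, -0.3, 5.9]
finger_gap: 0.129
gripper_force: 61.6
[ 0.26043688 -0.07585092 -0.11006053]
```

```bash
python3 -c "
from h import *
snap('wrist','w3')"
```

```text
(no output)
```

View pics/w3.png

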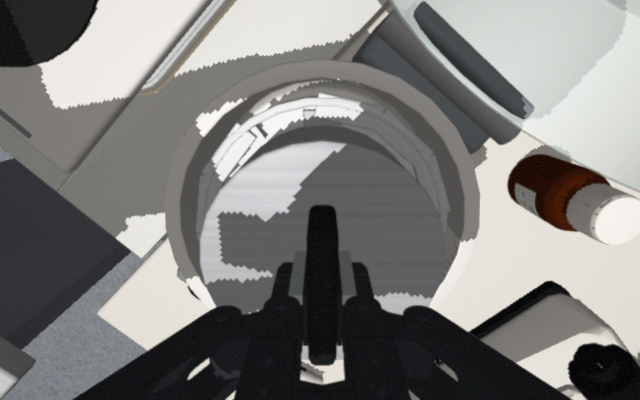

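The bar is gripped squarely. A notch in the collar shows at about (245,148), to the left of the bar's axis, which means more counterclockwise turn is needed.

```bash
python3 -m pendant '[0,0,0,0,0,-0.02,0, 0,0,0,0,0,-0.02,0, 0,0,0,0,0,-0.02,0, 0,0,0,0,0,-0.02,0, 0,0,0,0,0,-0.02,0, 0,0,0,0,0,0,0, 0,0,0,0,0,0,0, 0,0,0,0,0,0,0, 0,0,0,0,0,0,0, 0,0,0,0,0,0,0]'; python3 -c "
from h import *
print(monitor.read_state()['wrist_torque'])"
python3 -m pendant '[0,0,0,0,0,-0.02,0, 0,0,0,0,0,-0.02,0, 0,0,0,0,0,-0.02,0, 0,0,0,0,0,-0.02,0, 0,0,0,0,0,0,0, 0,0,0,0,0,0,0, 0,0,0,0,0,0,0, 0,0,0,0,0,0,0, 0,0,0,0,0,0,0, 0,0,0,0,0,0,0]'; python3 -c "
from h import *
print(monitor.read_state()['wrist_torque'])"
```

```text
t: 7.02
tcp_pos: [521.9, -232.2, 133.9]
eef_rot: [3.141, 0.0, 0.894]
ft_force: [0.2, 0.3, 5.8]
finger_gap: 0.125
gripper_force: 61.6
[ 0.24697924 -0.02742799 -0.05115153]
t: 7.85
tcp_pos: [521.9, -232.2, 133.9]
eef_rot: [3.141, 0.0, 0.974]
ft_force: [-0.1, 0.4, 5.5]
finger_gap: 0.128
gripper_force: 61.6
[ 0.27045248 -0.06863333 -0.02313811]
```

```bash
python3 -m pendant '[0,0,0,0,0,-0.02,0, 0,0,0,0,0,-0.02,0, 0,0,0,0,0,-0.02,0, 0,0,0,0,0,-0.02,0, 0,0,0,0,0,0,0, 0,0,0,0,0,0,0, 0,0,0,0,0,0,0, 0,0,0,0,0,0,0, 0,0,0,0,0,0,0, 0,0,0,0,0,0,0]'; python3 -c "
from h import *
print(monitor.read_state()['wrist_torque'])"
python3 -m pendant '[0,0,0,0,0,-0.02,0, 0,0,0,0,0,-0.02,0, 0,0,0,0,0,-0.02,0, 0,0,0,0,0,0,0, 0,0,0,0,0,0,0, 0,0,0,0,0,0,0, 0,0,0,0,0,0,0, 0,0,0,0,0,0,0, 0,0,0,0,0,0,0, 0,0,0,0,0,0,0]'; python3 -c "
from h import *
print(monitor.read_state()['wrist_torque'])"
```

```text
t: 8.68
tcp_pos: [521.9, -232.2, 133.9]
eef_rot: [3.141, 0.0, 1.054]
ft_force: [-0.2, -0.2, 6.2]
finger_gap: 0.128
gripper_force: 61.6
[ 0.26514815 -0.06030251 -0.09239315]
t: 9.52
tcp_pos: [521.9, -232.2, 133.9]
eef_rot: [3.141, 0.0, 1.114]
ft_force: [-0.4, 0.6, 5.3]
finger_gap: 0.13
gripper_force: 61.6
[ 0.27647656 -0.02361508 -0.00348469]
```

```bash
python3 -m pendant '[0,0,0,0,0,-0.02,0, 0,0,0,0,0,-0.02,0, 0,0,0,0,0,-0.02,0, 0,0,0,0,0,0,0, 0,0,0,0,0,0,0, 0,0,0,0,0,0,0, 0,0,0,0,0,0,0, 0,0,0,0,0,0,0, 0,0,0,0,0,0,0, 0,0,0,0,0,0,0]'; python3 -c "
from h import *
print(monitor.read_state()['wrist_torque'])
snap('wrist','w4')"
```

```text
t: 10.35
tcp_pos: [521.9, -232.2, 133.9]
eef_rot: [3.141, 0.0, 1.174]
ft_force: [0.1, -0.5, 6.2]
finger_gap: 0.131
gripper_force: 61.6
[ 0.17566147  0.00073488 -0.15854607]
```

View pics/w4.png

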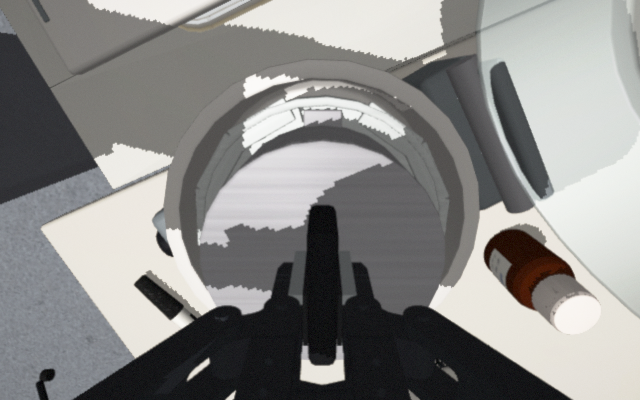

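The slot now lies on the bar's axis, at about (322,115). I'll try a small lift.

```bash
python3 -m pendant '[0,0,-0.2,0,0,0,0, 0,0,-0.2,0,0,0,0, 0,0,-0.2,0,0,0,0, 0,0,0,0,0,0,0, 0,0,0,0,0,0,0, 0,0,0,0,0,0,0, 0,0,0,0,0,0,0, 0,0,0,0,0,0,0, 0,0,0,0,0,0,0, 0,0,0,0,0,0,0]'; python3 -c "
from h import *
print(monitor.read_state()['wrist_torque'])"
```

```text
t: 11.23
tcp_pos: [521.6, -231.9, 139.2]
eef_rot: [-3.141, 0.0, 1.174]
ft_force: [0.4, 0.0, -2.4]
finger_gap: 0.13
gripper_force: 60.4
[-0.01798376  0.04483448  0.01011415]
```

```bash
python3 -m pendant '[0,0,-0.2,0,0,0,0, 0,0,-0.2,0,0,0,0, 0,0,-0.2,0,0,0,0, 0,0,-0.2,0,0,0,0, 0,0,-0.2,0,0,0,0, 0,0,0,0,0,0,0, 0,0,0,0,0,0,0, 0,0,0,0,0,0,0, 0,0,0,0,0,0,0, 0,0,0,0,0,0,0]'; python3 -c "
from h import *
print(monitor.read_state()['wrist_torque'])"
```

```text
t: 12.07
tcp_pos: [521.7, -232.0, 149.2]
eef_rot: [-3.141, 0.0, 1.174]
ft_force: [-0.4, 0.2, -1.5]
finger_gap: 0.125
gripper_force: 60.5
[-0.01779894  0.04220127 -0.03143051]
```

```bash
python3 -m pendant '[0,0,-1,0,0,0,0, 0,0,-2,0,0,0,0, 0,0,-2,0,0,0,0, 0,0,-2,0,0,0,0, 0,0,-2,0,0,0,0, 0,0,-2,0,0,0,0, 0,0,-1.5,0,0,0,0, 0,0,-0.5,0,0,0,0, 0,0,0,0,0,0,0, 0,0,0,0,0,0,0]'; python3 - <<'E'
from h import *
snap('wrist','w5'); go(489.5,37,92,1.174)
E
```

```text
t: 12.9
tcp_pos: [521.5, -231.8, 279.0]
eef_rot: [-3.141, -0.0, 1.174]
ft_force: [-0.1, 0.3, -3.4]
finger_gap: 0.126
gripper_force: 60.5
t 12.95 tcp [ 521.2 -231.6  278.3] rot [-3.14  -0.     1.174] gap 0.13 F [ 0.4  0.7 -2.2] grip 60.5
shift cm [ 23.54 -13.28  18.66] norm 32.8 turn [-0.002 -0.    -0.   ]
```

View pics/w5.png

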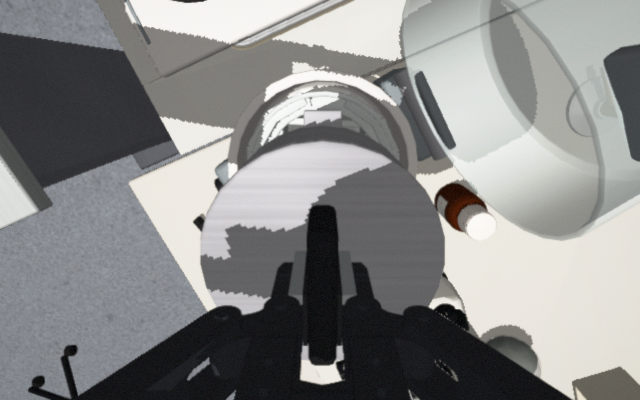

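The lid is held level above the rotor and clear of the collar. Next I carry it to the mat.

```bash
python3 -m pendant '[1.5,-0.8,0,0,0,0,0, 2.8,-1.6,0,0,0,0,0, 2.8,-1.6,0,0,0,0,0, 2.8,-1.6,0,0,0,0,0, 2.8,-1.6,0,0,0,0,0, 2.8,-1.6,0,0,0,0,0, 2.8,-1.6,0,0,0,0,0, 2.8,-1.6,0,0,0,0,0, 2.0,-1.1,0,0,0,0,0, 0.4,-0.2,0,0,0,0,0]'; python3 - <<'E'
from h import *
go(489.5,37,92,1.174)
E
```

```text
t: 13.78
tcp_pos: [487.9, 40.5, 278.2]
eef_rot: [-3.137, -0.002, 1.178]
ft_force: [0.0, -1.0, -2.9]
finger_gap: 0.13
gripper_force: 60.4
t 13.78 tcp [487.9  40.5 278.2] rot [-3.137e+00 -2.000e-03  1.178e+00] gap 0.13 F [ 0.  -1.  -2.9] grip 60.4
shift cm [-0.3   0.36 18.62] norm 18.6 turn [-0.004 -0.002  0.004]
```

```bash
python3 -m pendant '[0,0.3,1.5,0,0,0,0, 0,0,3,0,0,0,0, 0,0,3,0,0,0,0, 0,0,3,0,0,0,0, 0,0,2.8,0,0,0,0, 0,0,2,0,0,0,0, 0,0,1.5,0,0,0,0, 0,0,1,0,0,0,0, 0,0,0.3,0,0,0,0, 0,0,0,0,0,0,0]';python3 -m pendant '[0,0,0.2,0,0,0,0, 0,0,0.2,0,0,0,0, 0,0,0.2,0,0,0,0, 0,0,0.2,0,0,0,0, 0,0,0,0,0,0,0, 0,0,0,0,0,0,0, 0,0,0,0,0,0,0, 0,0,0,0,0,0,0, 0,0,0,0,0,0,0, 0,0,0,0,0,0,0]'
```

```text
t: 14.62
tcp_pos: [491.5, 34.9, 97.0]
eef_rot: [-3.138, 0.001, 1.174]
ft_force: [0.3, 0.3, -2.1]
finger_gap: 0.128
gripper_force: 60.3
t: 15.45
tcp_pos: [492.8, 35.0, 90.3]
eef_rot: [3.141, 0.0, 1.174]
ft_force: [0.4, 0.1, -1.9]
finger_gap: 0.127
gripper_force: 60.4
```

```bash
python3 -m pendant '[0,0,0.1,0,0,0,0, 0,0,0.1,0,0,0,0, 0,0,0,0,0,0,0, 0,0,0,0,0,0,0, 0,0,0,0,0,0,0, 0,0,0,0,0,0,0, 0,0,0,0,0,0,0, 0,0,0,0,0,0,0, 0,0,0,0,0,0,0, 0,0,0,0,0,0,0]'
```

```text
t: 16.28
tcp_pos: [492.8, 35.0, 88.3]
eef_rot: [3.142, 0.0, 1.174]
ft_force: [-0.4, 0.1, -2.3]
finger_gap: 0.128
gripper_force: 60.5
```

```bash
python3 -m pendant '[0,0,0.1,0,0,0,0, 0,0,0.1,0,0,0,0, 0,0,0,0,0,0,0, 0,0,0,0,0,0,0, 0,0,0,0,0,0,0, 0,0,0,0,0,0,0, 0,0,0,0,0,0,0, 0,0,0,0,0,0,0, 0,0,0,0,0,0,0, 0,0,0,0,0,0,0]'
```

```text
t: 17.12
tcp_pos: [493.0, 34.8, 87.9]
eef_rot: [3.14, 0.0, 1.174]
ft_force: [-3.8, -1.0, 10.5]
finger_gap: 0.127
gripper_force: 62.2
```

```bash
python3 -m pendant '[0,0,-0.1,0,0,0,100, 0,0,0,0,0,0,100, 0,0,0,0,0,0,100, 0,0,0,0,0,0,100, 0,0,0,0,0,0,100, 0,0,0,0,0,0,100, 0,0,-1,0,0,0,100, 0,0,-3,0,0,0,100, 0,0,-3,0,0,0,100, 0,0,-3,0,0,0,100]'; python3 -m pendant '[0,0,-3,0,0,0,100, 0,0,-3,0,0,0,100, 0,0,-3,0,0,0,100, 0,0,-3,0,0,0.12,100, 0,0,-3,0,0,0.12,100, 0,0,-3,0,0,0.12,100, 0,0,-2,0,0,0.12,100, 0,0,0,0,0,0.12,100, 0,0,0,0,0,0,100, 0,0,0,0,0,0,100]'
python3 - <<'E'
from h import *
snap('wrist','w6'); go(480,230,380,0.57)
E
```

```text
t: 17.95
tcp_pos: [492.3, 35.0, 187.9]
eef_rot: [-3.14, 0.001, 1.174]
ft_force: [-0.2, 0.0, 0.4]
finger_gap: 1.001
gripper_force: 0.0
t: 18.78
tcp_pos: [492.5, 35.0, 386.9]
eef_rot: [-3.141, 0.001, 0.577]
ft_force: [0.3, 0.3, -0.4]
finger_gap: 1.004
gripper_force: 0.0
t 18.83 tcp [492.4  35.  386.3] rot [-3.141e+00  2.000e-03  5.770e-01] gap 1.0 F [-0.6  0.   0. ] grip 0.0
shift cm [  9.59 -17.02   0.64] norm 19.5 turn [-0.001  0.002  0.007]
```

View pics/w6.png

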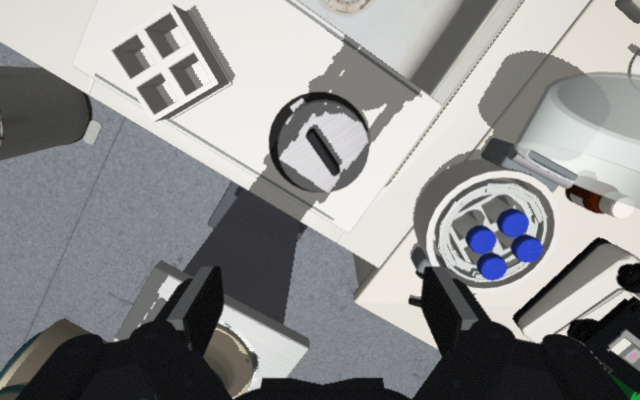

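The lid stands centred on the mat at about (320,142). All four tubes are present, at (481,240), (513,222), (491,266) and (527,248), and the rack at about (160,65) is empty. Next I look at the rack from closer.

```bash
python3 -m pendant '[0.9,-1.7,0.5,0,0,0,100, 1.2,-2.3,0.5,0,0,0,100, 1.2,-2.3,0.5,0,0,0,100, 1.2,-2.3,0.5,0,0,0,100, 1.2,-2.3,0.5,0,0,0,100, 1.2,-2.3,0.5,0,0,0.1,100, 1.2,-2.3,0.5,0,0,0.12,100, 0,0,0.5,0,0,0.12,100, 0,0,0,0,0,0.12,100, 0,0,0,0,0,0.1,100]'
python3 - <<'E'
from h import *
P,im=snap('wrist','w7'); go(480,230,380,0.0)
P6,i6=load('w6')
hsv=cv2.cvtColor(i6,cv2.COLOR_BGR2HSV); m=cv2.inRange(hsv,(105,120,60),(130,255,255))
n,l,s,c=cv2.connectedComponentsWithStats(m)
for i in range(1,n):
    if s[i,4]>80: print(s[i],c[i].round(1),onz(P6,c[i],120).round(1))
print('rackc',onz(P6,(160,63),78))
E
```

```text
t: 19.67
tcp_pos: [478.4, 209.7, 345.3]
eef_rot: [3.14, 0.004, 0.012]
ft_force: [-0.5, 0.4, -0.3]
finger_gap: 0.999
gripper_force: 0.0
t 19.72 tcp [478.5 209.5 345.6] rot [3.141e+00 3.000e-03 9.000e-03] gap 1.0 F [0.9 0.1 0.4] grip 0.0
shift cm [ 0.15 -2.04 -3.44] norm 4.0 turn [0.001 0.003 0.009]
[ 497  209   46   53 1303] [519.6 235.3] [ 543. -236.  120.]
[ 466  226   41   54 1207] [485.9 252.5] [ 500.6 -215.8  120. ]
rackc [472.16067769 257.03162712  78.        ]
```

View pics/w7.png

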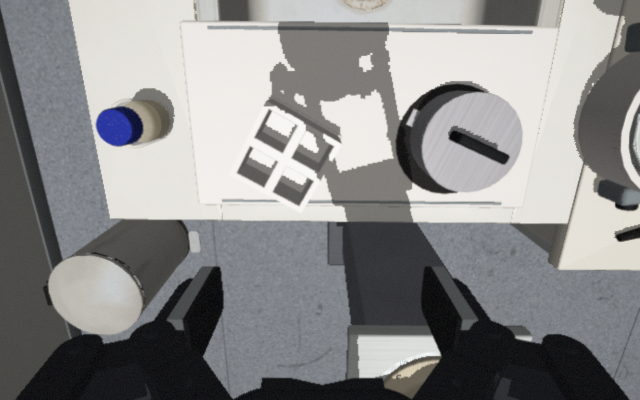

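The rack's top corners in this view are about (270,102), (341,142), (303,210) and (232,178). I'll enlarge the rack in both views for the corner positions.

```bash
python3 - <<'E'
from h import *
P,im=load('w7');P6,i6=load('w6')
a=cv2.resize(im[90:220,220:350],None,fx=3,fy=3,interpolation=cv2.INTER_CUBIC); b=cv2.resize(i6[0:130,105:235],None,fx=3,fy=3,interpolation=cv2.INTER_CUBIC)
cv2.imwrite('pics/c1.png',np.hstack([a,b]))
E
```

```text
(no output)
```

View pics/c1.png

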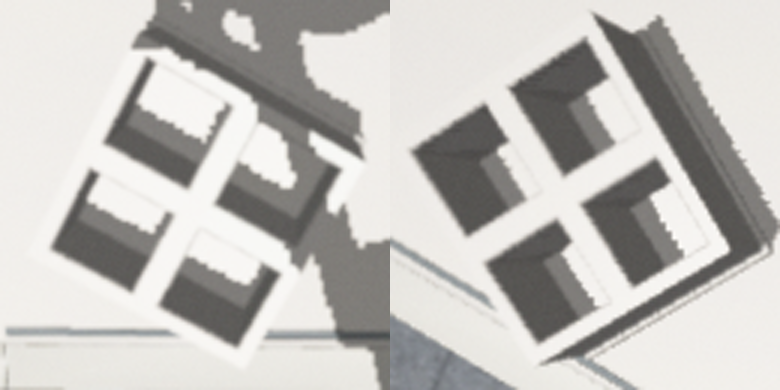

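The crop shows all four well openings in both views. I picked each well centre from its corners.

```bash
python3 - <<'E'
from h import *
P,im=load('w7');P6,i6=load('w6')
w7={'A':(169,123),'B':(279,182),'C':(113,231),'D':(219.5,287)}
w6={'1':(477.5,171),'2':(576,108),'3':(550,282),'4':(645,224)}
p7={k:(v[0]/3+220,v[1]/3+90) for k,v in w7.items()}; p6={k:((v[0]-390)/3+105,v[1]/3) for k,v in w6.items()}
X7={k:onz(P,v,78) for k,v in p7.items()};X6={k:onz(P6,v,78) for k,v in p6.items()}
for d in (X7,X6):
    for k in d: print(k,d[k].round(1))
    print('c',np.mean(list(d.values()),0).round(1))
# match nearest and triangulate
for k in X7:
    j=min(X6,key=lambda q:np.linalg.norm(X6[q]-X7[k])); print(k,j,tri([ray(P,p7[k]),ray(P6,p6[j])]).round(1))
v=X7['D']-X7['C'];print('yaw',np.arctan2(v[1],v[0]),np.arctan2(*(X7['B']-X7['A'])[[1,0]]),np.arctan2(*(X7['A']-X7['C'])[[1,0]]))
E
```

```text
A [504.1 263.   78. ]
B [481.4 220.2  78. ]
C [460.8 286.7  78. ]
D [437.9 244.3  78. ]
c [471.1 253.6  78. ]
1 [461.4 286.4  78. ]
2 [504.2 262.8  78. ]
3 [437.9 243.4  78. ]
4 [479.9 220.2  78. ]
c [470.8 253.2  78. ]
A 2 [504.1 263.1  77.5]
B 4 [480.6 220.2  77.7]
C 1 [460.9 286.8  77.3]
D 3 [437.  244.6  74.7]
yaw -2.0663811206825846 -2.0569939971080142 -0.5020766331137373
```

```bash
python3 -m pendant '[0.3,2,0,0,0,0,60, 0.3,3.8,0,0,0,0,60, 0.3,3.8,0,0,0,0,60, 0.3,3.8,0,0,0,0,60, 0.3,3.8,0,0,0,0,60, 0.3,3.8,0,0,0,0,60, 0.3,3.8,0,0,0,0,60, 0.3,3.8,0,0,0,0,60, 0.3,3.8,0,0,0,0,60, 0.3,3.8,0,0,0,0,60]'
python3 -m pendant '[0.2,3.8,0,0,0,0,60, 0.2,3,0,0,0,0,60, 0.1,1,0,0,0,0,60, 0,0,1,0,0,-0.12,60, 0,0,2,0,0,-0.12,60, 0,0,1,0,0,-0.12,60, 0,0,0,0,0,0,60, 0,0,0,0,0,0,60, 0,0,0,0,0,0,60, 0,0,0,0,0,0,60]'
cat >> h.py <<'E'
def caps(P,im,z=120,amin=150):
    hsv=cv2.cvtColor(im,cv2.COLOR_BGR2HSV); m=cv2.inRange(hsv,(105,120,90),(130,255,255))
    m=cv2.morphologyEx(m,cv2.MORPH_OPEN,np.ones((3,3),np.uint8))
    n,l,s,c=cv2.connectedComponentsWithStats(m)
    for i in range(1,n):
        if s[i,4]>amin:
            h=cv2.convexHull(np.argwhere(l==i)[:,::-1].astype(np.int32)); (u,v),r=cv2.minEnclosingCircle(h)
            print(s[i],'c',c[i].round(1),'enc',round(u,1),round(v,1),round(r,1),onz(P,c[i],z).round(1))
E
python3 - <<'E'
from h import *
P,im=snap('wrist','w8'); go(522,-232,300,0.365); caps(P,im)
E
```

```text
t: 20.55
tcp_pos: [513.6, -154.1, 346.4]
eef_rot: [-3.141, 0.001, 0.018]
ft_force: [0.4, 0.8, 0.5]
finger_gap: 0.601
gripper_force: 0.0
t: 21.38
tcp_pos: [520.8, -230.1, 308.3]
eef_rot: [3.14, -0.001, 0.373]
ft_force: [0.1, -0.7, 0.6]
finger_gap: 0.601
gripper_force: 0.0
t 21.43 tcp [ 520.8 -230.2  308.3] rot [ 3.14e+00 -1.00e-03  3.73e-01] gap 0.6 F [-0.1 -0.4  0.1] grip 0.0
shift cm [0.05 0.21 0.83] norm 0.9 turn [ 0.002 -0.001  0.008]
[308 121  36  35 984] c [325.2 138. ] enc 325.0 138.0 18.0 [ 551.1 -221.5  120. ]
[276 152  34  34 931] c [291.9 168.6] enc 292.0 168.8 17.6 [ 511.7 -202.2  120. ]
[341 152  34  35 922] c [358.1 169.2] enc 358.2 168.9 17.7 [ 534.6 -262.4  120. ]
[305 187  33  33 866] c [321. 203.] enc 320.8 203.1 17.1 [ 489.  -241.4  120. ]
```

View pics/w8.png

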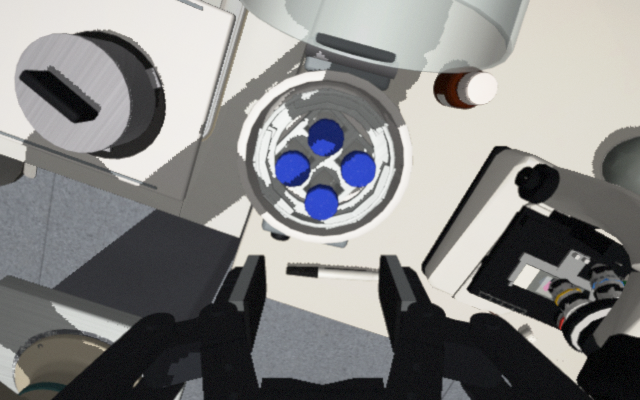

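The four caps show at (325,138), (292,169), (358,169) and (321,203), with one cap on the bar's diagonal nearest me. Next I drop above the front tube and check its height from a second view.

```bash
python3 -c "
from h import *
go(489,-241.4,200,0.335)"
```

```text
t 21.43 tcp [ 520.8 -230.2  308.3] rot [ 3.14e+00 -1.00e-03  3.73e-01] gap 0.6 F [-0.1 -0.4  0.1] grip 0.0
shift cm [-3.38 -0.13 10.83] norm 11.3 turn [ 0.001 -0.001  0.038]
```

```bash
python3 -m pendant '[-0.8,0,1.5,0,0,0,60, -0.8,0,2.5,0,0,0,60, -0.8,-0.1,2.5,0,0,0,60, -0.8,0,2.5,0,0,0,60, -0.2,0,1.5,0,0,0,60, 0,0,0.3,0,0,0.04,60, 0,0,0,0,0,0,60, 0,0,0,0,0,0,60, 0,0,0,0,0,0,60, 0,0,0,0,0,0,60]'
python3 - <<'E'
from h import *
P,im=snap('wrist','w9'); caps(P,im); P8,i8=load('w8')
hsv=None
p8={'a':(325.2,138),'b':(291.9,168.6),'c':(358.1,169.2),'d':(321,203)}
hsv=cv2.cvtColor(im,cv2.COLOR_BGR2HSV); m=cv2.inRange(hsv,(105,120,90),(130,255,255)); n,l,s,c=cv2.connectedComponentsWithStats(m)
for i in range(1,n):
    if s[i,4]>400:
        X=onz(P,c[i],120); k=min(p8,key=lambda q:np.linalg.norm(onz(P8,p8[q],120)-X)); print(k,tri([ray(P,c[i]),ray(P8,p8[k])]).round(1))
go(489,-241.4,90,0.335)
E
```

```text
t: 22.27
tcp_pos: [489.0, -242.0, 200.4]
eef_rot: [3.14, -0.001, 0.334]
ft_force: [-0.3, 0.2, 0.0]
finger_gap: 0.601
gripper_force: 0.0
[ 298   81   54   57 2363] c [324. 109.] enc 324.0 109.0 28.2 [ 551.3 -221.5  120. ]
[ 350  131   51   51 2059] c [374.9 155.7] enc 374.7 155.4 26.5 [ 534.4 -262.5  120. ]
[ 251  133   51   53 2060] c [276.1 158.9] enc 276.0 158.9 26.5 [ 511.3 -202.6  120. ]
[ 297  185   50   48 1826] c [321.2 208.4] enc 321.5 207.5 25.4 [ 488.7 -241.4  120. ]
a [ 551.4 -221.4  121.9]
c [ 533.9 -263.2  116.3]
b [ 509.9 -202.2  113.3]
d [ 494.8 -239.3  137.9]
t 22.32 tcp [ 488.9 -242.   200.3] rot [ 3.14e+00 -1.00e-03  3.34e-01] gap 0.6 F [-0.   0.6 -0.5] grip 0.0
shift cm [ 1.000e-02 -7.000e-02  1.103e+01] norm 11.0 turn [ 0.002 -0.001 -0.001]
```

```bash
python3 -m pendant '[0,0,2,0,0,0,60, 0,0,3,0,0,0,60, 0,0,3,0,0,0,60, 0,0,2,0,0,0,60, 0,0,1,0,0,0,60, 0,0,0,0,0,0,60, 0,0,0,0,0,0,0, 0,0,0,0,0,0,0, 0,0,0,0,0,0,0, 0,0,0,0,0,0,0]'
python3 -m pendant '[0,0,0,0,0,0,0, 0,0,-1,0,0,0,0, 0,0,-1.5,0,0,0,0, 0,0,-2,0,0,0,0, 0,0,-3,0,0,0,0, 0,0,-3,0,0,0,0, 0,0,-3,0,0,0,0, 0,0,-3,0,0,0,0, 0,0,-2,0,0,0,0, 0,0,0,0,0,0,0]'
python3 - <<'E'
from h import *
go(437.5,244,275,0.28)
E
```

```text
t: 23.15
tcp_pos: [489.1, -242.2, 90.6]
eef_rot: [3.139, -0.002, 0.334]
ft_force: [-0.2, 0.3, 2.6]
finger_gap: 0.398
gripper_force: 60.0
t: 23.98
tcp_pos: [490.3, -243.0, 280.3]
eef_rot: [3.133, -0.006, 0.334]
ft_force: [0.2, -0.6, 0.3]
finger_gap: 0.397
gripper_force: 59.8
t 23.98 tcp [ 490.3 -243.   280.3] rot [ 3.133 -0.006  0.334] gap 0.4 F [ 0.2 -0.6  0.3] grip 59.8
shift cm [ 10.97 -47.74   0.2 ] norm 49.0 turn [ 0.008 -0.007  0.054]
```

```bash
python3 -m pendant '[0.5,-2,0,0,0,0,0, 0.9,-3.8,0,0,0,0,0, 0.9,-3.8,0,0,0,0,0, 0.9,-3.8,0,0,0,0,0, 0.9,-3.8,0,0,0,0,0, 0.9,-3.8,0,0,0,0,0, 0.9,-3.8,0,0,0,0,0, 0.9,-3.8,0,0,0,0,0, 0.9,-3.8,0,0,0,0,0, 0.9,-3.8,0,0,0,0,0]'
python3 -m pendant '[0.9,-3.8,0,0,0,0,0, 0.9,-3.8,0,0,0,0,0, 0.5,-3,0,0,0,0,0, 0,-0.7,0,0,0,0.05,0, 0,0,0,0,0,0,0, 0,0,0,0,0,0,0, 0,0,0,0,0,0,0, 0,0,0,0,0,0,0, 0,0,0,0,0,0,0, 0,0,0,0,0,0,0]'
python3 - <<'E'
from h import *
snap('wrist','w10')
go(437.5,244,185,0.28)
E
```

```text
t: 24.82
tcp_pos: [449.7, 130.1, 274.1]
eef_rot: [3.142, 0.001, 0.334]
ft_force: [0.8, 0.5, -0.8]
finger_gap: 0.398
gripper_force: 59.8
t: 25.65
tcp_pos: [435.9, 241.9, 274.3]
eef_rot: [3.141, -0.0, 0.282]
ft_force: [-0.4, 1.1, -0.7]
finger_gap: 0.396
gripper_force: 59.9
t 25.7 tcp [435.9 242.  274.3] rot [ 3.141 -0.     0.283] gap 0.4 F [ 0.2 -0.3 -0.7] grip 59.9
shift cm [ 0.21 -0.15  8.93] norm 8.9 turn [ 0.    -0.     0.003]
```

View pics/w10.png

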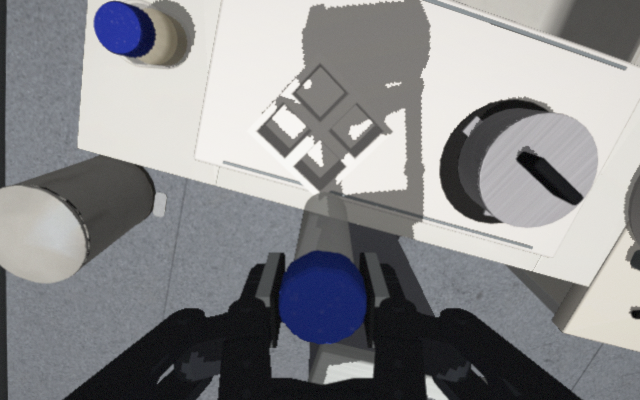

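The tube hangs straight in the gripper, with its cap at (322,297), and the rack wells are ahead at about (320,128). I lower it in steps and watch the force.

```bash
python3 -m pendant '[0.2,-0.15,1.5,0,0,0,0, 0,0,3,0,0,0,0, 0,0,3,0,0,0,0, 0,0,2.5,0,0,0,0, 0,0,1.5,0,0,0,0, 0,0,1,0,0,0,0, 0,0,0.8,0,0,0,0, 0,0,0.5,0,0,0,0, 0,0,0,0,0,0,0, 0,0,0,0,0,0,0]'
python3 -m pendant '[0,0,0.5,0,0,0,0, 0,0,0.5,0,0,0,0, 0,0,0.5,0,0,0,0, 0,0,0.5,0,0,0,0, 0,0,0,0,0,0,0, 0,0,0,0,0,0,0, 0,0,0,0,0,0,0, 0,0,0,0,0,0,0, 0,0,0,0,0,0,0, 0,0,0,0,0,0,0]'
```

```text
t: 26.53
tcp_pos: [437.7, 244.9, 136.9]
eef_rot: [-3.142, -0.001, 0.284]
ft_force: [-0.3, -1.0, -0.3]
finger_gap: 0.396
gripper_force: 60.0
t: 27.37
tcp_pos: [437.3, 244.8, 116.4]
eef_rot: [3.142, -0.0, 0.284]
ft_force: [-1.2, -1.1, 0.1]
finger_gap: 0.394
gripper_force: 60.0
```

```bash
python3 -m pendant '[0,0,0.5,0,0,0,0, 0,0,0.5,0,0,0,0, 0,0,0.3,0,0,0,0, 0,0,0,0,0,0,0, 0,0,0,0,0,0,60, 0,0,0,0,0,0,60, 0,0,0,0,0,0,60, 0,0,0,0,0,0,60, 0,0,-1,0,0,0,60, 0,0,-2,0,0,0,60]'
python3 -m pendant '[0,0,-3,0,0,0,60, 0,0,-3,0,0,0,60, 0,0,-3,0,0,0,60, 0,0,-3,0,0,0,60, 0,0,-3,0,0,0,60, 0,0,0,0,0,0,60, 0,0,0,0,0,0,60, 0,0,0,0,0,0,60, 0,0,0,0,0,0,60, 0,0,0,0,0,0,60]'
python3 - <<'E'
from h import *
P,im=snap('wrist','w11'); caps(P,im,132)
go(511.5,-202.4,280,0.335)
E
```

```text
t: 28.2
tcp_pos: [435.4, 244.0, 132.0]
eef_rot: [3.141, 0.005, 0.284]
ft_force: [0.1, -0.6, 0.8]
finger_gap: 0.6
gripper_force: 0.0
t: 29.03
tcp_pos: [436.4, 244.5, 281.9]
eef_rot: [3.141, 0.003, 0.284]
ft_force: [-0.4, 0.4, 0.0]
finger_gap: 0.601
gripper_force: 0.0
[ 102    4   47   51 1837] c [125.1  29. ] enc 124.2 29.4 26.5 [509.5 423.1 132. ]
[ 302  162   39   37 1146] c [321.1 179.7] enc 321.0 179.5 20.0 [436.5 245.5 132. ]
t 29.08 tcp [436.5 244.5 282. ] rot [3.141e+00 3.000e-03 2.840e-01] gap 0.6 F [-0.   0.5 -0.6] grip 0.0
shift cm [-5.31 45.    0.23] norm 45.3 turn [ 0.     0.003 -0.051]
```

```bash
python3 -m pendant '[-0.2,2,0,0,0,0,60, -0.46,3.9,0,0,0,0,60, -0.46,3.9,0,0,0,0,60, -0.46,3.9,0,0,0,0,60, -0.46,3.9,0,0,0,0,60, -0.46,3.9,0,0,0,0,60, -0.46,3.9,0,0,0,0,60, -0.46,3.9,0,0,0,0,60, -0.46,3.9,0,0,0,0,60, -0.46,3.9,0,0,0,0,60]'
python3 -m pendant '[-0.46,3.9,0,0,0,0,60, -0.3,3,0,0,0,0,60, -0.2,1,0,0,0,-0.05,60, 0,0,1.5,0,0,0,60, 0,0,3,0,0,0,60, 0,0,2.5,0,0,0,60, 0,0,1,0,0,0,60, 0,0,0,0,0,0,60, 0,0,0,0,0,0,60, 0,0,0,0,0,0,60]'
python3 - <<'E'
from h import *
P,im=snap('wrist','w12'); caps(P,im,120)
go(511.5,-202.4,90,0.335)
E
```

```text
t: 29.92
tcp_pos: [499.0, -125.4, 282.5]
eef_rot: [-3.141, 0.001, 0.284]
ft_force: [1.3, 0.1, 0.4]
finger_gap: 0.599
gripper_force: 0.0
t: 30.75
tcp_pos: [513.3, -202.5, 204.6]
eef_rot: [3.14, -0.002, 0.334]
ft_force: [-0.0, 0.0, -0.0]
finger_gap: 0.599
gripper_force: 0.0
[ 344  139   50   49 1918] c [367.9 163.7] enc 367.7 163.6 25.4 [ 551.5 -221.4  120. ]
[ 389  183   49   46 1808] c [413.1 205.3] enc 413.4 204.6 25.2 [ 534.4 -261.8  120. ]
[ 297  186   48   46 1744] c [320.7 208.6] enc 320.8 208.6 24.7 [ 511.2 -202.1  120. ]
t 30.8 tcp [ 513.4 -202.5  205. ] rot [ 3.139e+00 -2.000e-03  3.340e-01] gap 0.6 F [-0.4  0.5  0.1] grip 0.0
shift cm [-0.2 -0.1 11.5] norm 11.5 turn [ 0.003 -0.002 -0.001]
```

```bash
python3 -m pendant '[-0.2,-0.1,2.5,0,0,0,60, 0,0,3,0,0,0,60, 0,0,3,0,0,0,60, 0,0,2,0,0,0,60, 0,0,1,0,0,0,60, 0,0,0,0,0,0,60, 0,0,0,0,0,0,0, 0,0,0,0,0,0,0, 0,0,0,0,0,0,0, 0,0,0,0,0,0,0]'
python3 -m pendant '[0,0,0,0,0,0,0, 0,0,-1,0,0,0,0, 0,0,-1.5,0,0,0,0, 0,0,-2,0,0,0,0, 0,0,-3,0,0,0,0, 0,0,-3,0,0,0,0, 0,0,-3,0,0,0,0, 0,0,-3,0,0,0,0, 0,0,-2,0,0,0,0, 0,0,0,0,0,0,0]'
python3 - <<'E'
from h import *
go(461,286.7,275,0.28)
E
```

```text
t: 31.63
tcp_pos: [511.4, -202.5, 90.1]
eef_rot: [3.139, -0.003, 0.334]
ft_force: [0.7, 0.4, 2.8]
finger_gap: 0.396
gripper_force: 59.9
t: 32.47
tcp_pos: [512.1, -202.8, 279.1]
eef_rot: [3.134, -0.007, 0.334]
ft_force: [0.2, -0.8, -0.1]
finger_gap: 0.396
gripper_force: 59.8
t 32.47 tcp [ 512.1 -202.8  279.1] rot [ 3.134 -0.007  0.334] gap 0.4 F [ 0.2 -0.8 -0.1] grip 59.8
shift cm [ 11.21 -47.93   0.12] norm 49.2 turn [ 0.007 -0.007  0.054]
```

```bash
python3 -m pendant '[0.5,-2,0,0,0,0,0, 0.9,-3.8,0,0,0,0,0, 0.9,-3.8,0,0,0,0,0, 0.9,-3.8,0,0,0,0,0, 0.9,-3.8,0,0,0,0,0, 0.9,-3.8,0,0,0,0,0, 0.9,-3.8,0,0,0,0,0, 0.9,-3.8,0,0,0,0,0, 0.9,-3.8,0,0,0,0,0, 0.9,-3.8,0,0,0,0,0]'
python3 -m pendant '[0.9,-3.8,0,0,0,0,0, 0.9,-3.8,0,0,0,0,0, 0.8,-3.2,0,0,0,0,0, 0.1,-0.9,0,0,0,0.05,0, 0,0,2,0,0,0,0, 0,0,3,0,0,0,0, 0,0,2.5,0,0,0,0, 0,0,1.5,0,0,0,0, 0,0,0,0,0,0,0, 0,0,0,0,0,0,0]'
python3 - <<'E'
from h import *
go(461,286.7,102,0.28)
E
```

```text
t: 33.3
tcp_pos: [471.4, 170.1, 272.9]
eef_rot: [3.142, 0.001, 0.334]
ft_force: [0.8, -0.2, 0.2]
finger_gap: 0.393
gripper_force: 59.8
t: 34.13
tcp_pos: [459.0, 287.4, 182.4]
eef_rot: [3.141, 0.003, 0.284]
ft_force: [0.1, -0.1, -0.2]
finger_gap: 0.393
gripper_force: 59.9
t 34.13 tcp [459.  287.4 182.4] rot [3.141e+00 3.000e-03 2.840e-01] gap 0.39 F [ 0.1 -0.1 -0.2] grip 59.9
shift cm [0.19 0.12 8.04] norm 8.0 turn [0.001 0.003 0.004]
```

```bash
python3 -m pendant '[0.15,0.1,1,0,0,0,0, 0,0,1.5,0,0,0,0, 0,0,1,0,0,0,0, 0,0,0.8,0,0,0,0, 0,0,0.6,0,0,0,0, 0,0,0.6,0,0,0,0, 0,0,0.5,0,0,0,0, 0,0,0,0,0,0,0, 0,0,0,0,0,0,0, 0,0,0,0,0,0,0]'
```

```text
t: 34.97
tcp_pos: [462.0, 287.5, 123.6]
eef_rot: [-3.142, -0.001, 0.284]
ft_force: [-0.2, -0.5, 0.4]
finger_gap: 0.391
gripper_force: 59.9
```

```bash
python3 -m pendant '[0,0,0.6,0,0,0,0, 0,0,0.6,0,0,0,0, 0,0,0.5,0,0,0,0, 0,0,0.3,0,0,0,0, 0,0,0,0,0,0,0, 0,0,0,0,0,0,60, 0,0,0,0,0,0,60, 0,0,0,0,0,0,60, 0,0,0,0,0,0,60, 0,0,-1,0,0,0,60]'
python3 -m pendant '[0,0,-2,0,0,0,60, 0,0,-3,0,0,0,60, 0,0,-3,0,0,0,60, 0,0,-3,0,0,0,60, 0,0,-3,0,0,0,60, 0,0,-3,0,0,0,60, 0,0,0,0,0,0,60, 0,0,0,0,0,0,60, 0,0,0,0,0,0,60, 0,0,0,0,0,0,60]'
python3 - <<'E'
from h import *
P,im=snap('wrist','w13'); caps(P,im,132)
go(534.5,-262,280,0.335)
E
```

```text
t: 35.8
tcp_pos: [460.4, 286.6, 112.1]
eef_rot: [3.141, 0.004, 0.284]
ft_force: [-0.5, -0.6, -0.4]
finger_gap: 0.6
gripper_force: 0.0
t: 36.63
tcp_pos: [460.8, 286.9, 282.1]
eef_rot: [3.141, 0.003, 0.284]
ft_force: [-0.2, 0.0, -0.5]
finger_gap: 0.6
gripper_force: 0.0
[ 148   49   44   48 1667] c [169.6  71.9] enc 168.9 72.3 24.8 [512.3 427.9 132. ]
[ 303  162   39   37 1141] c [321.8 179.7] enc 321.9 179.2 19.7 [461.  287.3 132. ]
[ 341  200   37   36 1058] c [358.6 217.2] enc 358.6 216.3 19.0 [436.7 245.7 132. ]
t 36.68 tcp [460.8 286.9 281.9] rot [3.141e+00 3.000e-03 2.840e-01] gap 0.6 F [ 0.6  0.3 -0.9] grip 0.0
shift cm [-8.29 54.76  0.24] norm 55.4 turn [ 0.     0.003 -0.051]
```

```bash
python3 -m pendant '[-0.3,2,0,0,0,0,60, -0.6,3.9,0,0,0,0,60, -0.6,3.9,0,0,0,0,60, -0.6,3.9,0,0,0,0,60, -0.6,3.9,0,0,0,0,60, -0.6,3.9,0,0,0,0,60, -0.6,3.9,0,0,0,0,60, -0.6,3.9,0,0,0,0,60, -0.6,3.9,0,0,0,0,60, -0.6,3.9,0,0,0,0,60]'
python3 -m pendant '[-0.6,3.9,0,0,0,0,60, -0.6,3.9,0,0,0,0,60, -0.6,3.9,0,0,0,0,60, -0.5,3.9,0,0,0,0,60, -0.4,2.2,0,0,0,-0.05,60, 0,0,2,0,0,0,60, 0,0,3,0,0,0,60, 0,0,2.5,0,0,0,60, 0,0,0,0,0,0,60, 0,0,0,0,0,0,60]'
python3 - <<'E'
from h import *
P,im=snap('wrist','w14'); caps(P,im,120)
go(534.5,-262,90,0.335)
E
```

```text
t: 37.52
tcp_pos: [510.1, -86.6, 282.1]
eef_rot: [-3.14, 0.002, 0.284]
ft_force: [1.5, -0.2, 0.6]
finger_gap: 0.602
gripper_force: 0.0
t: 38.35
tcp_pos: [533.5, -262.6, 206.2]
eef_rot: [-3.137, 0.003, 0.334]
ft_force: [-0.2, -0.3, 0.1]
finger_gap: 0.598
gripper_force: 0.0
[ 250  137   49   50 1927] c [274.1 161.6] enc 274.4 161.4 25.4 [ 551.7 -221.7  120. ]
[ 300  180   48   47 1764] c [323.3 203.1] enc 323.2 203.0 24.5 [ 534.7 -262.5  120. ]
t 38.4 tcp [ 534.8 -263.2  208.2] rot [-3.141e+00  1.000e-03  3.340e-01] gap 0.6 F [1.1 0.2 1.3] grip 0.0
shift cm [ 0.02 -0.12 11.82] norm 11.8 turn [-0.001  0.001 -0.001]
```

```bash
python3 -m pendant '[0,-0.1,2.5,0,0,0,60, 0,0,3,0,0,0,60, 0,0,3,0,0,0,60, 0,0,2.2,0,0,0,60, 0,0,1.1,0,0,0,60, 0,0,0,0,0,0,60, 0,0,0,0,0,0,0, 0,0,0,0,0,0,0, 0,0,0,0,0,0,0, 0,0,0,0,0,0,0]'
python3 -m pendant '[0,0,0,0,0,0,0, 0,0,-1,0,0,0,0, 0,0,-1.5,0,0,0,0, 0,0,-2,0,0,0,0, 0,0,-3,0,0,0,0, 0,0,-3,0,0,0,0, 0,0,-3,0,0,0,0, 0,0,-3,0,0,0,0, 0,0,-2,0,0,0,0, 0,0,0,0,0,0,0]'
python3 - <<'E'
from h import *
go(480.7,220.2,275,0.28)
E
```

```text
t: 39.23
tcp_pos: [535.7, -263.2, 92.4]
eef_rot: [3.138, -0.003, 0.334]
ft_force: [0.2, -0.4, 4.9]
finger_gap: 0.39
gripper_force: 60.1
t: 40.07
tcp_pos: [536.2, -263.5, 281.4]
eef_rot: [3.133, -0.006, 0.334]
ft_force: [0.6, -0.2, -0.8]
finger_gap: 0.401
gripper_force: 59.8
t 40.07 tcp [ 536.2 -263.5  281.4] rot [ 3.133 -0.006  0.334] gap 0.4 F [ 0.6 -0.2 -0.8] grip 59.8
shift cm [ 10.6  -47.52   0.32] norm 48.7 turn [ 0.008 -0.007  0.054]
```

```bash
python3 -m pendant '[0.5,-2,0,0,0,0,0, 0.85,-3.8,0,0,0,0,0, 0.85,-3.8,0,0,0,0,0, 0.85,-3.8,0,0,0,0,0, 0.85,-3.8,0,0,0,0,0, 0.85,-3.8,0,0,0,0,0, 0.85,-3.8,0,0,0,0,0, 0.85,-3.8,0,0,0,0,0, 0.85,-3.8,0,0,0,0,0, 0.85,-3.8,0,0,0,0,0]'
python3 -m pendant '[0.85,-3.8,0,0,0,0,0, 0.85,-3.8,0,0,0,0,0, 0.8,-3.1,0,0,0,0,0, 0.1,-0.6,0,0,0,0.05,0, 0,0,2,0,0,0,0, 0,0,3,0,0,0,0, 0,0,2.5,0,0,0,0, 0,0,1.5,0,0,0,0, 0,0,0,0,0,0,0, 0,0,0,0,0,0,0]'
python3 - <<'E'
from h import *
go(480.7,220.2,104,0.28)
E
```

```text
t: 40.9
tcp_pos: [491.3, 108.1, 274.7]
eef_rot: [-3.141, 0.001, 0.334]
ft_force: [1.0, 1.6, -0.9]
finger_gap: 0.395
gripper_force: 59.8
t: 41.73
tcp_pos: [479.3, 221.4, 184.3]
eef_rot: [3.141, 0.003, 0.284]
ft_force: [0.3, -0.1, 0.3]
finger_gap: 0.395
gripper_force: 59.9
t 41.73 tcp [479.3 221.4 184.3] rot [3.141e+00 3.000e-03 2.840e-01] gap 0.39 F [ 0.3 -0.1  0.3] grip 59.9
shift cm [0.12 0.15 8.03] norm 8.0 turn [0.    0.003 0.004]
```

```bash
python3 -m pendant '[0.05,0.1,1,0,0,0,0, 0,0,1.5,0,0,0,0, 0,0,1,0,0,0,0, 0,0,0.8,0,0,0,0, 0,0,0.6,0,0,0,0, 0,0,0.6,0,0,0,0, 0,0,0.5,0,0,0,0, 0,0,0,0,0,0,0, 0,0,0,0,0,0,0, 0,0,0,0,0,0,0]'
```

```text
t: 42.57
tcp_pos: [481.4, 220.9, 125.6]
eef_rot: [3.141, -0.001, 0.284]
ft_force: [0.9, -0.0, -0.3]
finger_gap: 0.392
gripper_force: 59.9
```

```bash
python3 -m pendant '[0,0,0.6,0,0,0,0, 0,0,0.6,0,0,0,0, 0,0,0.5,0,0,0,0, 0,0,0.4,0,0,0,0, 0,0,0,0,0,0,0, 0,0,0,0,0,0,60, 0,0,0,0,0,0,60, 0,0,0,0,0,0,60, 0,0,0,0,0,0,60, 0,0,-1,0,0,0,60]'
python3 -m pendant '[0,0,-2,0,0,0,60, 0,0,-3,0,0,0,60, 0,0,-3,0,0,0,60, 0,0,-3,0,0,0,60, 0,0,-3,0,0,0,60, 0,0,-3,0,0,0,60, 0,0,0,0,0,0,60, 0,0,0,0,0,0,60, 0,0,0,0,0,0,60, 0,0,0,0,0,0,60]'
python3 - <<'E'
from h import *
P,im=snap('wrist','w15'); caps(P,im,132)
go(551.5,-221.5,280,0.335)
E
```

```text
t: 43.4
tcp_pos: [479.5, 220.3, 112.8]
eef_rot: [3.141, 0.004, 0.284]
ft_force: [-0.4, 0.3, -0.5]
finger_gap: 0.597
gripper_force: 0.0
t: 44.23
tcp_pos: [480.2, 220.6, 283.1]
eef_rot: [3.141, 0.003, 0.284]
ft_force: [-0.6, -0.8, -1.0]
finger_gap: 0.604
gripper_force: 0.0
[  72   49   45   48 1626] c [94.2 72.5] enc 93.5 73.2 25.1 [514.6 420.3 132. ]
[ 225  161   39   38 1160] c [243.6 179.4] enc 243.7 179.1 19.7 [461.4 286.6 132. ]
[ 302  161   38   38 1146] c [321.1 179.4] enc 321.1 179.2 19.7 [480.2 221.6 132. ]
[ 265  199   37   36 1041] c [282.5 216.8] enc 282.8 216.5 18.6 [436.9 245.3 132. ]
t 44.28 tcp [480.2 220.6 282.9] rot [3.141e+00 3.000e-03 2.840e-01] gap 0.6 F [ 0.2  0.3 -0.7] grip 0.0
shift cm [-5.53 44.43  0.31] norm 44.8 turn [ 0.     0.003 -0.051]
```

```bash
python3 -m pendant '[0,0,0,0,0,-0.12,60, 0,0,0,0,0,-0.12,60, 0,0,0,0,0,-0.12,60, 0,0,0,0,0,-0.12,60, 0,0,0,0,0,-0.12,60, 0,0,0,0,0,-0.12,60, 0,0,0,0,0,-0.12,60, 0,0,0,0,0,-0.12,60, 0,0,0,0,0,-0.12,60, 0,0,0,0,0,-0.12,60]'
python3 -m pendant '[0,0,0,0,0,-0.12,60, 0,0,0,0,0,-0.12,60, 0,0,0,0,0,-0.12,60, 0,0,0,0,0,-0.06,60, 0,0,0,0,0,0,60, 0,0,0,0,0,0,60, 0,0,0,0,0,0,60, 0,0,0,0,0,0,60, 0,0,0,0,0,0,60, 0,0,0,0,0,0,60]'
python3 -c "
from h import *
go(551.5,-221.5,280,1.906)"
```

```text
t: 45.12
tcp_pos: [480.5, 220.6, 282.8]
eef_rot: [-3.139, 0.001, 1.49]
ft_force: [-0.9, 1.0, 0.4]
finger_gap: 0.597
gripper_force: 0.0
t: 45.95
tcp_pos: [481.0, 220.8, 284.2]
eef_rot: [-3.141, 0.0, 1.903]
ft_force: [0.1, -0.3, -0.8]
finger_gap: 0.6
gripper_force: 0.0
t 45.95 tcp [481.  220.8 284.2] rot [-3.141  0.     1.903] gap 0.6 F [ 0.1 -0.3 -0.8] grip 0.0
shift cm [-44.11  -7.78   0.42] norm 44.8 turn [-0.     0.    -0.003]
```

```bash
python3 -m pendant '[-2,-0.3,0,0,0,0,60, -3.9,-0.7,0,0,0,0,60, -3.9,-0.7,0,0,0,0,60, -3.9,-0.7,0,0,0,0,60, -3.9,-0.7,0,0,0,0,60, -3.9,-0.7,0,0,0,0,60, -3.9,-0.7,0,0,0,0,60, -3.9,-0.7,0,0,0,0,60, -3.9,-0.7,0,0,0,0,60, -3.9,-0.7,0,0,0,0,60]'
python3 -m pendant '[-3.9,-0.7,0,0,0,0,60, -2.5,-0.4,0,0,0,0,60, -0.6,-0.1,0,0,0,0,60, 0,0,2,0,0,0,60, 0,0,3,0,0,0,60, 0,0,2.5,0,0,0,60, 0,0,0,0,0,0,60, 0,0,0,0,0,0,60, 0,0,0,0,0,0,60, 0,0,0,0,0,0,60]'
python3 - <<'E'
from h import *
P,im=snap('wrist','w16'); caps(P,im,120)
go(551.5,-221.5,90,1.906)
E
```

```text
t: 46.78
tcp_pos: [539.9, -153.3, 284.5]
eef_rot: [3.141, 0.0, 1.903]
ft_force: [0.3, 0.3, 0.8]
finger_gap: 0.6
gripper_force: 0.0
t: 47.62
tcp_pos: [552.8, -221.7, 211.5]
eef_rot: [3.139, 0.003, 1.904]
ft_force: [0.3, 0.9, -0.2]
finger_gap: 0.598
gripper_force: 0.0
[ 297  178   46   46 1677] c [319.4 200.4] enc 319.2 200.4 23.7 [ 550.  -220.2  120. ]
t 47.67 tcp [ 552.7 -221.7  211.5] rot [3.139e+00 3.000e-03 1.904e+00] gap 0.6 F [-0.4 -0.4  0.4] grip 0.0
shift cm [ 0.1  -0.14 12.15] norm 12.1 turn [ 0.003  0.003 -0.002]
```

View pics/w16.png

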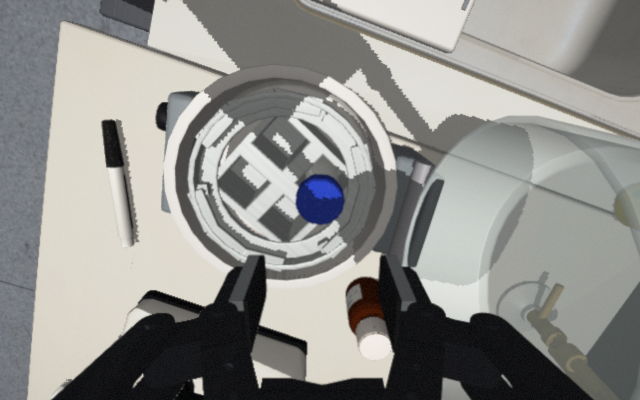

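One cap is left, at (320,200), between the finger lines. The clear cover stands well to the right.

```bash
python3 -m pendant '[0.1,-0.15,2.5,0,0,0,60, 0,0,3,0,0,0,60, 0,0,3,0,0,0,60, 0,0,2.4,0,0,0,60, 0,0,1.2,0,0,0,60, 0,0,0,0,0,0,60, 0,0,0,0,0,0,0, 0,0,0,0,0,0,0, 0,0,0,0,0,0,0, 0,0,0,0,0,0,0]'
python3 -m pendant '[0,0,0,0,0,0,0, 0,0,-1,0,0,0,0, 0,0,-1.5,0,0,0,0, 0,0,-2,0,0,0,0, 0,0,-3,0,0,0,0, 0,0,-3,0,0,0,0, 0,0,-3,0,0,0,0, 0,0,-3,0,0,0,0, 0,0,-2,0,0,0,0, 0,0,0,0,0,0,0]'
python3 - <<'E'
from h import *
go(504.1,263,275,1.85)
E
```

```text
t: 48.5
tcp_pos: [550.7, -221.5, 89.9]
eef_rot: [3.14, 0.002, 1.904]
ft_force: [-0.5, 1.1, 4.9]
finger_gap: 0.392
gripper_force: 60.1
t: 49.33
tcp_pos: [551.8, -222.0, 279.6]
eef_rot: [3.134, 0.008, 1.904]
ft_force: [0.2, -0.8, 0.6]
finger_gap: 0.398
gripper_force: 59.7
t 49.33 tcp [ 551.8 -222.   279.6] rot [3.134 0.008 1.904] gap 0.4 F [ 0.2 -0.8  0.6] grip 59.7
shift cm [47.4  11.35  0.16] norm 48.7 turn [0.007 0.008 0.054]
```

```bash
python3 -m pendant '[2,0.5,0,0,0,0,0, 3.8,0.9,0,0,0,0,0, 3.8,0.9,0,0,0,0,0, 3.8,0.9,0,0,0,0,0, 3.8,0.9,0,0,0,0,0, 3.8,0.9,0,0,0,0,0, 3.8,0.9,0,0,0,0,0, 3.8,0.9,0,0,0,0,0, 3.8,0.9,0,0,0,0,0, 3.8,0.9,0,0,0,0,0]'
python3 -m pendant '[3.8,0.9,0,0,0,0,0, 3.8,0.9,0,0,0,0,0, 3,0.8,0,0,0,0,0, 0.6,0.1,0,0,0,0.055,0, 0,0,2,0,0,0,0, 0,0,3,0,0,0,0, 0,0,2.5,0,0,0,0, 0,0,1.2,0,0,0,0, 0,0,0,0,0,0,0, 0,0,0,0,0,0,0]'
python3 - <<'E'
from h import *
go(504.1,263,102,1.85)
E
```

```text
t: 50.17
tcp_pos: [511.4, 151.0, 272.8]
eef_rot: [-3.14, -0.0, 1.904]
ft_force: [0.5, -0.2, -0.1]
finger_gap: 0.392
gripper_force: 59.7
t: 51.0
tcp_pos: [500.9, 263.6, 185.4]
eef_rot: [-3.139, 0.0, 1.849]
ft_force: [1.4, -0.8, -0.2]
finger_gap: 0.395
gripper_force: 59.7
t 51.0 tcp [500.9 263.6 185.4] rot [-3.139  0.     1.849] gap 0.4 F [ 1.4 -0.8 -0.2] grip 59.7
shift cm [-0.15  0.31  8.34] norm 8.3 turn [-0.002  0.    -0.001]
```

```bash
python3 -m pendant '[-0.1,0.2,1,0,0,0,0, 0,0,1.5,0,0,0,0, 0,0,1,0,0,0,0, 0,0,0.8,0,0,0,0, 0,0,0.6,0,0,0,0, 0,0,0.6,0,0,0,0, 0,0,0.5,0,0,0,0, 0,0,0,0,0,0,0, 0,0,0,0,0,0,0, 0,0,0,0,0,0,0]'
```

```text
t: 51.83
tcp_pos: [504.1, 263.6, 126.6]
eef_rot: [3.141, 0.0, 1.849]
ft_force: [0.7, 0.0, -0.5]
finger_gap: 0.398
gripper_force: 59.7
```

```bash
python3 -m pendant '[0,0,0.7,0,0,0,0, 0,0,0.7,0,0,0,0, 0,0,0.6,0,0,0,0, 0,0,0.4,0,0,0,0, 0,0,0,0,0,0,0, 0,0,0,0,0,0,60, 0,0,0,0,0,0,60, 0,0,0,0,0,0,60, 0,0,0,0,0,0,60, 0,0,-1,0,0,0,60]'
python3 -m pendant '[0,0,-2,0,0,0,60, 0,0,-3,0,0,0,60, 0,0,-3,0,0,0,60, 0,0,-3,0,0,0,60, 0,0,-3,0,0,0,60, 0,0,-3,0,0,0.12,60, 0,0,-3,0,0,0.12,60, 0,0,-3,0,0,0.12,60, 0,0,0,0,0,0.12,60, 0,0,0,0,0,0.12,60]'
python3 -m pendant '[0,2,0,0,0,0.12,60, 0,3,0,0,0,0.12,60, 0,3,0,0,0,0.12,60, 0,3,0,0,0,0.12,60, 0,3,0,0,0,0.12,0, 0,3,0,0,0,0.12,0, 0,3,0,0,0,0.12,0, 0,0,0,0,0,0.12,0, 0,0,0,0,0,0.12,0, 0,0,0,0,0,0.12,0]'
python3 - <<'E'
from h import *
P,im=snap('wrist','w17'); caps(P,im,132); go(480,0,400,0)
snap('top','top2')
E
```

```text
t: 52.67
tcp_pos: [502.4, 262.9, 110.8]
eef_rot: [-3.137, 0.0, 1.849]
ft_force: [0.2, -0.3, 0.1]
finger_gap: 0.6
gripper_force: 0.0
t: 53.5
tcp_pos: [504.6, 263.8, 346.0]
eef_rot: [3.137, -0.004, 1.243]
ft_force: [0.9, -0.7, -0.9]
finger_gap: 0.599
gripper_force: 0.0
t: 54.33
tcp_pos: [653.0, 137.2, 342.7]
eef_rot: [-3.142, -0.0, 0.041]
ft_force: [-0.4, -0.3, 0.4]
finger_gap: 0.003
gripper_force: 0.0
[   0    0   31   58 1480] c [12.9 27.7] enc 8.5 27.9 29.2 [772.  430.8 132. ]
[ 61 246  32  28 683] c [ 76.5 259.6] enc 76.9 259.5 16.8 [530.9 413.8 132. ]
[195 272  30  26 598] c [209.6 284.3] enc 209.5 285.0 14.8 [505.3 262.5 132. ]
[232 291  29  19 391] c [246.2 299.8] enc 246.1 302.7 14.4 [486.  220.4 132. ]
[179 303  28  25 539] c [192.4 314.9] enc 192.5 315.0 14.1 [461.7 286.1 132. ]
t 54.38 tcp [652.8 137.5 342.8] rot [-3.142 -0.     0.038] gap -0.0 F [ 1.  -0.5 -0.2] grip 0.0
shift cm [-17.79  13.08  -5.72] norm 22.8 turn [-0.    -0.     0.038]
```

View pics/w17.png

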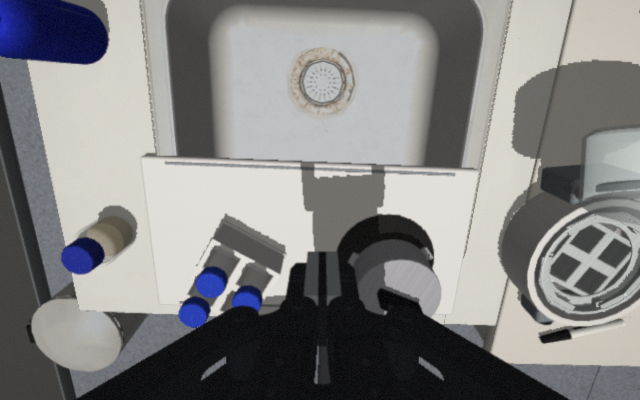

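The rack holds its tubes, with three caps at (210,284), (246,300) and (192,315). The fourth is hidden by the gripper but was measured after its placing. The lid still stands on the mat at about (395,285). Before closing the cover I check how close the shelf is and measure the tab and hinge from the stored frames.

```bash
python3 - <<'E'
from h import *
Pt,it=load('top0');Ps,_=load('scene0')
for n,a,b in [('box',(360,80),(293,98)),('green',(425,90),(338,100)),('yellow',(450,90),(352,98)),('red',(475,92),(365,97))]:
    print(n,tri([ray(Pt,a),ray(Ps,b)]).round())
# tub yaw from hinge block line and panel line in w2, predicted tab
P2,_=load('w2')
a,b=onz(P2,(272,48),86),onz(P2,(370,42),86); print('hinge line',a.round(),b.round(),np.arctan2(a[1]-b[1],a[0]-b[0])-np.pi/2)
for yaw in(0,.1):
  for th in(1.6,1.8):
    X=np.array([521.8,-232,86])+Ro.from_euler('z',yaw).apply([105-210*np.cos(th)+20*np.sin(th),0,210*np.sin(th)+20*np.cos(th)]); print(yaw,th,X.round(), [ (f,proj(load(f)[0],X).round()) for f in('w1','w8','top2','w17')])
P,im=load('w1'); 
for d in('w1','w2','w6','w8'):
    P,im=load(d); dk=dark(im,(180,0,640,60),70,60); print(d,[(int(q[0]),q[1].min(0),q[1].max(0)) for q in dk[:4]])
E
```

```text
box [ 861. -241.  466.]
green [ 847. -489.  446.]
yellow [ 851. -580.  451.]
red [ 853. -672.  449.]
hinge line [ 627. -181.   86.] [ 639. -259.   86.] 0.15085890838712723
0 1.6 [ 653. -232.  295.] [('w1', array([296., -77.])), ('w8', array([451., -28.])), ('top2', array([349., 148.])), ('w17', array([900., 248.]))]
0 1.8 [ 694. -232.  286.] [('w1', array([ 296., -152.])), ('w8', array([ 491., -133.])), ('top2', array([349., 142.])), ('w17', array([913., 182.]))]
0.1 1.6 [ 652. -219.  295.] [('w1', array([274., -76.])), ('w8', array([420., -40.])), ('top2', array([345., 148.])), ('w17', array([881., 248.]))]
0.1 1.8 [ 693. -215.  286.] [('w1', array([ 267., -150.])), ('w8', array([ 451., -151.])), ('top2', array([345., 142.])), ('w17', array([888., 182.]))]
w1 [(440, array([381,   0]), array([417,  30])), (401, array([477,  44]), array([509,  59])), (355, array([603,   0]), array([622,  20])), (225, array([558,   0]), array([573,  29]))]
w2 [(875, array([427,  18]), array([476,  59])), (366, array([273,  40]), array([366,  46])), (107, array([323,  57]), array([374,  59]))]
w6 []
w8 [(174, array([320,  42]), array([385,  59]))]
```

```bash
python3 - <<'E'
from h import *
P,im=load('w16');Pt,_=load('top0');Ps,_=load('scene0');P5,_=load('w5')
for uv in[(525,290),(555,325),(570,345)]: print('brass',[onz(P,uv,z).round() for z in(0,150)])
print('top brass',[onz(Pt,(367,150),z).round() for z in(0,100,200)])
for a,b in[((367,140),(276,172)),((367,165),(276,195))]: print(tri([ray(Pt,a),ray(Ps,b)]).round())
print('shelf front bottom edge', tri([ray(Pt,(352,80)),ray(Ps,(288,108))]).round(), 'faucet', [onz(Ps,(245,155),z).round() for z in(150,250)])
go(735,-60,400,1.69)
Pt,it=load('top2'); print(it[132:160:2,325:372:3].mean(2).astype(int))
E
```

```text
brass [array([ 831., -286.,    0.]), array([ 701., -226.,  150.])]
brass [array([ 892., -319.,    0.]), array([ 736., -245.,  150.])]
brass [array([ 927., -339.,    0.]), array([ 757., -256.,  150.])]
top brass [array([ 953., -314.,    0.]), array([ 850., -310.,  100.]), array([ 747., -305.,  200.])]
[1052. -283.   24.]
[1041. -289. -118.]
shelf front bottom edge [ 888. -218.  428.] faucet [array([1159., -116.,  150.]), array([859.,  26., 250.])]
t 54.43 tcp [652.7 137.7 342.9] rot [ 3.142 -0.     0.049] gap 0.0 F [-0.6 -0.3  0.5] grip 0.0
shift cm [ 7.26 20.15 -5.71] norm 22.2 turn [ 0.    -0.    -1.641]
[[133 112  71 129 133 136  91  68  66  96 150 146 147 144 145 145]
 [ 85 120 124 112 112 117  83  66  67  99 149 151 148 149 148 148]
 [ 69  99 118  65  78  77  70  67  65 104 149 150 154 154 144 148]
 [ 66  84  86  76  80  73  69  62  64 109 150 151 157 146  68 122]
 [ 60  90 106  97  82  67  69  64  60 129 157 159 158 138  56  89]
 [ 66  78 100 105  97  77  79  75  74 111 149 156 160 138  40 136]
 [ 68  75 112 112 100  58  57  59  59  94 100 112 130 130  36 120]
 [ 71 100 109 116 103  52  53  56  59 104 101  79  92  97  32  57]
 [ 88 113 116 119 110  52  56  56  56 109 110 102  76  77  51  41]
 [ 96 116 118 119 121  99 102 106  98 126 122 122  97  75  51  46]
 [103 110 120 118 126 121 124 124 123 123 125 124 112  79  39  44]
 [105 111 110 100 118 121 121 120 119 115 120 118 117  76  50  67]
 [110 110  94  82 115 120 117 119 119 118 117 114 115  89  37  97]
 [117  94  88  86 115 118 118 116 123 117 118 117 111  92  55 116]]
```

A dark patch at about (345,146) in the top view matches the tab's predicted place for a cover angle of about 1.67, so the tab is near (667,-218,292). Next I turn the tool so that the camera stays sideways, then go behind the tab.

```bash
python3 -m pendant '[0,0,-1,0,0,-0.12,0, 0,0,-1,0,0,-0.12,0, 0,0,-1,0,0,-0.12,0, 0,0,-1,0,0,-0.12,0, 0,0,-1,0,0,-0.12,0, 0,0,-0.7,0,0,-0.12,0, 0,0,0,0,0,-0.12,0, 0,0,0,0,0,-0.12,0, 0,0,0,0,0,-0.12,0, 0,0,0,0,0,-0.12,0]'
python3 -m pendant '[0,0,0,0,0,-0.12,0, 0,0,0,0,0,-0.12,0, 0,0,0,0,0,-0.12,0, 0,0,0,0,0,-0.09,0, 0,0,0,0,0,0,0, 0,0,0,0,0,0,0, 0,0,0,0,0,0,0, 0,0,0,0,0,0,0, 0,0,0,0,0,0,0, 0,0,0,0,0,0,0]'
python3 - <<'E'
from h import *
go(730,-217,400,1.69)
E
```

```text
t: 55.27
tcp_pos: [652.4, 138.3, 399.9]
eef_rot: [3.141, -0.0, 1.259]
ft_force: [0.3, 0.1, -0.3]
finger_gap: -0.004
gripper_force: 0.0
t: 56.1
tcp_pos: [652.7, 138.1, 399.3]
eef_rot: [-3.142, 0.0, 1.699]
ft_force: [0.6, 0.5, -0.4]
finger_gap: -0.0
gripper_force: 0.0
t 56.1 tcp [652.7 138.1 399.3] rot [-3.142  0.     1.699] gap -0.0 F [ 0.6  0.5 -0.4] grip 0.0
shift cm [-36.2    3.14  -0.07] norm 36.3 turn [-0.     0.     0.009]
```

```bash
python3 -m pendant '[-2,0.3,0,0,0,0,0, -3.8,0.35,0,0,0,0,0, -3.8,0.35,0,0,0,0,0, -3.8,0.35,0,0,0,0,0, -3.8,0.35,0,0,0,0,0, -3.8,0.35,0,0,0,0,0, -3.8,0.35,0,0,0,0,0, -3.8,0.35,0,0,0,0,0, -3.8,0.3,0,0,0,0,0, -3.7,0,0,0,0,0,0]'
python3 - <<'E'
from h import *
P,im=snap('top','top3'); 
go(725,-217,296,1.69)
import json
print(proj(P,[667,-218,292]).round(), proj(P,[731,-217,296]).round())
P,im=snap('wrist','w18'); print(proj(P,[667,-218,300]).round())
hsv=cv2.cvtColor(im,cv2.COLOR_BGR2HSV); 
for q in dark(im,(320,150,640,400),75,150)[:6]: print(int(q[0]),q[1].min(0),q[1].max(0),q[1].mean(0).round())
E
```

```text
t: 56.93
tcp_pos: [729.4, -218.0, 398.9]
eef_rot: [3.142, -0.0, 1.699]
ft_force: [1.5, 0.1, -0.4]
finger_gap: 0.002
gripper_force: 0.0
t 56.98 tcp [ 729.5 -227.1  396.7] rot [-3.139  0.006  1.69 ] gap 0.0 F [ 0.8 -3.7 -1.5] grip 0.0
shift cm [ 1.11 -0.31 10.07] norm 10.1 turn [-0.002  0.006 -0.   ]
[345. 145.] [346. 133.]
[237. 179.]
16463 [320 252] [567 399] [408. 355.]
1530 [591 360] [639 399] [620. 382.]
1377 [456 248] [536 282] [504. 265.]
237 [394 210] [415 238] [402. 224.]
```

```bash
python3 -m pendant '[0,0,0,0,0,0,0, 0,0,0,0,0,0,0, 0,0,0,0,0,0,0, 0,0,0,0,0,0,0, 0,0,0,0,0,0,0, 0,0,0,0,0,0,0, 0,0,0,0,0,0,0, 0,0,0,0,0,0,0, 0,0,0,0,0,0,0, 0,0,0,0,0,0,0]'
python3 - <<'E'
from h import *
P,im=snap('wrist','w19'); print(proj(P,[667,-218,310]).round(),proj(P,[667,-218,275]).round())
go(725,-217,296,1.69)
for th in (70,85,100):
  for q in dark(im,(100,90,320,300),th,150)[:5]: print(th,int(q[0]),q[1].min(0),q[1].max(0),q[1].mean(0).round(), onz(P,q[1].mean(0),300).round())
E
```

```text
t: 57.87
tcp_pos: [729.0, -216.0, 399.3]
eef_rot: [-3.142, 0.0, 1.699]
ft_force: [0.0, -0.7, -0.5]
finger_gap: -0.001
gripper_force: 0.0
[235. 197.] [245. 183.]
t 57.92 tcp [ 729.  -216.1  399.2] rot [-3.141  0.     1.699] gap 0.0 F [ 0.4 -0.2  0.1] grip 0.0
shift cm [-0.04 -0.41 10.32] norm 10.3 turn [-0.     0.     0.009]
70 1367 [105 278] [183 299] [140. 290.] [ 592. -311.  300.]
70 605 [286 264] [312 299] [297. 283.] [ 718. -288.  300.]
70 491 [118 238] [237 274] [182. 250.] [ 627. -270.  300.]
70 481 [195 279] [224 299] [210. 291.] [ 649. -304.  300.]
70 302 [240 149] [254 216] [250. 179.] [ 675. -206.  300.]
85 1382 [105 278] [183 299] [140. 290.] [ 592. -311.  300.]
85 1213 [286 252] [319 299] [305. 279.] [ 723. -284.  300.]
85 764 [236 148] [255 216] [246. 188.] [ 673. -214.  300.]
85 598 [117 238] [237 299] [188. 254.] [ 631. -273.  300.]
85 490 [195 279] [224 299] [210. 291.] [ 649. -304.  300.]
100 1398 [104 277] [183 299] [140. 290.] [ 592. -311.  300.]
100 1256 [286 252] [319 299] [305. 279.] [ 723. -283.  300.]
100 850 [235 148] [255 218] [246. 187.] [ 673. -213.  300.]
100 788 [100  90] [177 199] [119. 146.] [ 582. -195.  300.]
100 750 [117 238] [237 299] [192. 257.] [ 634. -275.  300.]
```

The tab shows in the wrist view at columns 236–255, rows 148–218, which puts it at about (673,-214). I descend behind it.

```bash
python3 -m pendant '[0,-0.4,2,0,0,0,0, 0,0,2.5,0,0,0,0, 0,0,2.5,0,0,0,0, 0,0,2,0,0,0,0, 0,0,1.3,0,0,0,0, 0,0,0,0,0,0,0, 0,0,0,0,0,0,0, 0,0,0,0,0,0,0, 0,0,0,0,0,0,0, 0,0,0,0,0,0,0]'
python3 - <<'E'
from h import *
from math import *
go(725,-217,296,1.69)
# plan arc relative: TCP in tub xz-plane
h=np.array([626,86]); prev=None
R=Ro.from_euler('xyz',monitor.read_state()['eef_rot']).inv()
for th in [1.65,1.5,1.35,1.2,1.05,.9,.75,.6,.45,.3,.15,0.0]:
    c=h+np.array([-212*cos(th)+26*sin(th),212*sin(th)+26*cos(th)])
    T=c+[15*min(1,max(0,sin(th)*1.0)) if th>.3 else 15,0]
    # world: along tub x (yaw .12)
    s=T[0]-521.8; X=[521.8+s*cos(.12),-232+s*sin(.12),T[1]]
    d=None if prev is None else (R.apply(np.array(X)-prev)/10).round(2); prev=np.array(X); print(th,np.round(X),d)
E
```

```text
t: 58.75
tcp_pos: [725.6, -216.8, 297.9]
eef_rot: [3.139, 0.001, 1.699]
ft_force: [0.4, 0.0, 0.1]
finger_gap: 0.001
gripper_force: 0.0
t 58.75 tcp [ 725.6 -216.8  297.9] rot [3.139e+00 1.000e-03 1.699e+00] gap 0.0 F [0.4 0.  0.1] grip 0.0
shift cm [-0.01 -0.06  0.19] norm 0.2 turn [0.002 0.001 0.009]
1.65 [ 682. -213.  295.] None
1.5 [ 651. -216.  299.] [ 0.02 -3.17 -0.41]
1.35 [ 619. -220.  299.] [ 0.03 -3.23  0.07]
1.2 [ 587. -224.  293.] [ 0.03 -3.22  0.55]
1.05 [ 556. -228.  283.] [ 0.03 -3.13  1.01]
0.9 [ 526. -231.  268.] [ 0.03 -2.98  1.45]
0.75 [ 499. -235.  250.] [ 0.02 -2.76  1.86]
0.6 [ 475. -238.  227.] [ 0.02 -2.47  2.23]
0.45 [ 453. -240.  202.] [ 0.02 -2.13  2.55]
0.3 [ 447. -241.  173.] [ 0.01 -0.69  2.81]
0.15 [ 436. -242.  143.] [ 0.01 -1.1   3.01]
0.0 [ 430. -243.  112.] [ 0.01 -0.63  3.14]
```

```bash
python3 -m pendant '[0,-1.2,0.1,0,0,0,0, 0,-1.2,0.1,0,0,0,0, 0,-1,0.1,0,0,0,0, 0,-1,0,0,0,0,0, 0,-1,0,0,0,0,0, 0,-1,0,0,0,0,0, 0,-1,0,0,0,0,0, 0,0,0,0,0,0,0, 0,0,0,0,0,0,0, 0,0,0,0,0,0,0]'
```

```text
t: 59.58
tcp_pos: [651.6, -226.1, 293.3]
eef_rot: [-3.141, -0.0, 1.699]
ft_force: [-0.2, 0.1, -1.2]
finger_gap: -0.002
gripper_force: 0.0
```

```bash
python3 - <<'E'
from h import *
P,im=snap('wrist','w20')
for th in (75,100):
  for q in dark(im,(60,120,330,400),th,150)[:6]: print(th,int(q[0]),q[1].min(0),q[1].max(0),q[1].mean(0).round(), onz(P,q[1].mean(0),297).round())
for X in ([645,-222,297],[630,-222,297],[667,-218,292]): print(proj(P,X).round())
E
python3 -m pendant '[0,-0.8,0,0,0,0,0, 0,-0.8,0,0,0,0,0, 0,-0.8,0,0,0,0,0, 0,-0.8,0,0,0,0,0, 0,-0.8,0,0,0,0,0, 0,-0.8,0,0,0,0,0, 0,-0.8,0,0,0,0,0, 0,-0.8,0,0,0,0,0, 0,-0.8,0,0,0,0,0, 0,-0.8,0,0,0,0,0]'
```

```text
75 22786 [ 76 189] [329 399] [237. 337.] [ 614. -267.  297.]
75 641 [152 140] [184 178] [168. 160.] [ 582. -183.  297.]
75 523 [193 165] [224 200] [208. 185.] [ 599. -191.  297.]
75 477 [ 65 136] [ 90 172] [ 77. 155.] [ 545. -185.  297.]
75 461 [212 126] [243 165] [227. 148.] [ 606. -174.  297.]
75 444 [113 120] [129 183] [119. 148.] [ 563. -180.  297.]
100 23561 [ 76 189] [329 399] [236. 336.] [ 614. -266.  297.]
100 1459 [113 120] [245 231] [157. 190.] [ 578. -196.  297.]
100 816 [152 139] [186 179] [169. 160.] [ 583. -182.  297.]
100 755 [ 65 136] [113 232] [ 84. 169.] [ 548. -190.  297.]
100 682 [192 164] [226 201] [209. 184.] [ 599. -190.  297.]
100 659 [212 125] [244 166] [228. 147.] [ 606. -174.  297.]
[310. 264.]
[277. 260.]
[359. 256.]
t: 60.47
tcp_pos: [571.5, -236.4, 293.5]
eef_rot: [3.141, 0.0, 1.699]
ft_force: [2.2, -0.3, -0.3]
finger_gap: 0.002
gripper_force: 0.8
```

```bash
python3 -m pendant '[0.1,-0.8,0.6,0,0,0,0, 0.1,-0.8,0.6,0,0,0,0, 0.1,-0.8,0.4,0,0,0,0, 0.1,-0.8,0.4,0,0,0,0, 0.1,-0.8,0.4,0,0,0,0, 0.1,-0.8,0.4,0,0,0,0, 0.1,-0.9,0.6,0,0,0,0, 0,-0.9,0.6,0,0,0,0, 0,-0.9,0.6,0,0,0,0, 0,0,0,0,0,0,0]'; python3 -c "
from h import *
go(499,-235,250,1.69)"
```

```text
t: 61.3
tcp_pos: [494.2, -238.2, 245.9]
eef_rot: [-3.138, -0.002, 1.698]
ft_force: [-0.1, 0.5, -0.7]
finger_gap: 0.004
gripper_force: 0.0
t 61.3 tcp [ 494.2 -238.2  245.9] rot [-3.138e+00 -2.000e-03  1.698e+00] gap 0.0 F [-0.1  0.5 -0.7] grip 0.0
shift cm [ 0.25  0.52 -0.41] norm 0.7 turn [-0.004 -0.002  0.008]
```

```bash
python3 -m pendant '[0,-0.9,0.9,0,0,0,0, 0,-0.9,0.9,0,0,0,0, 0,-0.7,0.85,0,0,0,0, 0,-0.7,0.85,0,0,0,0, 0,-0.7,0.85,0,0,0,0, 0,-0.5,0.9,0,0,0,0, 0,-0.5,0.9,0,0,0,0, 0,-0.3,0.9,0,0,0,0, 0,-0.3,0.9,0,0,0,0, 0,0,0,0,0,0,0]'; python3 -c "
from h import *
go(440,-240,150,1.69)
P,im=snap('top','top4'); m=(im[:,:,:].max(2)<75); print([ (r,int(m[r,325:370].sum())) for r in range(190,250,4)])"
```

```text
t: 62.13
tcp_pos: [438.1, -246.1, 166.1]
eef_rot: [-3.132, -0.001, 1.7]
ft_force: [-8.1, -2.0, 3.3]
finger_gap: 0.001
gripper_force: 3.6
t 62.13 tcp [ 438.1 -246.1  166.1] rot [-3.132e+00 -1.000e-03  1.700e+00] gap 0.0 F [-8.1 -2.   3.3] grip 3.6
shift cm [0.57 0.28 1.6 ] norm 1.7 turn [-0.009 -0.001  0.01 ]
[(190, 22), (194, 21), (198, 16), (202, 13), (206, 8), (210, 7), (214, 15), (218, 31), (222, 23), (226, 15), (230, 15), (234, 19), (238, 30), (242, 32), (246, 7)]
```

```bash
python3 -m pendant '[0,0,0.4,0,0,0,0, 0,-0.1,0.5,0,0,0,0, 0,-0.1,0.5,0,0,0,0, 0,-0.1,0.5,0,0,0,0, 0,-0.1,0.5,0,0,0,0, 0,0,0,0,0,0,0, 0,0,0,0,0,0,0, 0,0,0,0,0,0,0, 0,0,0,0,0,0,0, 0,0,0,0,0,0,0]'
```

```text
t: 63.02
tcp_pos: [423.6, -247.7, 142.9]
eef_rot: [-3.111, -0.002, 1.703]
ft_force: [-36.5, -10.3, 17.7]
finger_gap: -0.002
gripper_force: 16.8
```

The reaction points forward and up, so the finger's back edge is riding on the dome behind the tab. I back off and move forward onto the tab.

```bash
python3 -m pendant '[0,0,-0.6,0,0,0,0, 0,-0.7,-0.6,0,0,0,0, 0.1,-0.7,-0.4,0,0,0,0, 0.1,-0.7,0,0,0,0,0, 0.1,-0.3,0,0,0,0,0, 0,0,0,0,0,0,0, 0,0,0,0,0,0,0, 0,0,0,0,0,0,0, 0,0,0,0,0,0,0, 0,0,0,0,0,0,0]'
```

```text
t: 63.85
tcp_pos: [414.6, -246.5, 159.6]
eef_rot: [-3.142, -0.0, 1.699]
ft_force: [0.5, -0.1, 1.0]
finger_gap: 0.003
gripper_force: 0.0
```

```bash
python3 -m pendant '[0,0,0.5,0,0,0,0, 0,0,0.5,0,0,0,0, 0,0,0.5,0,0,0,0, 0,0,0.4,0,0,0,0, 0,0,0.4,0,0,0,0, 0,0,0.4,0,0,0,0, 0,0,0.3,0,0,0,0, 0,0,0,0,0,0,0, 0,0,0,0,0,0,0, 0,0,0,0,0,0,0]'
```

```text
t: 64.68
tcp_pos: [411.1, -246.5, 129.0]
eef_rot: [-3.135, -0.001, 1.699]
ft_force: [-8.0, -1.5, 3.0]
finger_gap: -0.003
gripper_force: 0.0
```

```bash
python3 -m pendant '[0,-0.5,-1,0,0,0,0, 0,0,-2.5,0,0,0,0, 0,0,-3,0,0,0,0, 0,0,-3,0,0,0,0, -2,0,-2.5,0,0,0,0, -3,0,-1,0,0,0,0, -3,0,0,0,0,0,0, 0,0,0,0,0,0,0, 0,0,0,0,0,0,0, 0,0,0,0,0,0,0]'; python3 - <<'E'
from h import *
P,im=snap('wrist','w21')
go(412,-246,112,1.69)
for th in(0.,.1,.2,.3,.4):
    s=105-210*np.cos(th)+20*np.sin(th); X=[521.8+s*np.cos(.12),-232+s*np.sin(.12),86+210*np.sin(th)+20*np.cos(th)]
    print(th,np.round(X),proj(P,X).round())
for t in (65,80,95):
  for q in dark(im,(90,20,330,250),t,100)[:6]:
    r=cv2.minAreaRect(q[1].astype(np.float32)); print(t,int(q[0]),q[1].min(0),q[1].max(0),np.round(r[0]),np.round(r[1]),round(r[2]))
E
```

```text
t: 65.52
tcp_pos: [419.3, -325.9, 259.6]
eef_rot: [-3.142, -0.001, 1.698]
ft_force: [-0.8, -0.0, 0.1]
finger_gap: -0.001
gripper_force: 0.0
t 65.57 tcp [ 419.3 -325.5  259.6] rot [-3.141e+00 -1.000e-03  1.699e+00] gap -0.0 F [0.5 0.8 0.1] grip 0.0
shift cm [ 7.96  0.3  14.77] norm 16.8 turn [-0.    -0.001  0.009]
0.0 [ 418. -245.  106.] [333.  84.]
0.1 [ 421. -244.  127.] [338.  84.]
0.2 [ 426. -244.  147.] [347.  84.]
0.3 [ 433. -243.  167.] [360.  85.]
0.4 [ 442. -242.  186.] [379.  85.]
65 512 [254  75] [274 118] [262.  97.] [43. 13.] 76
65 312 [148  20] [203  45] [176.  32.] [25. 55.] 90
65 212 [314  27] [329  53] [322.  40.] [26. 15.] 90
65 142 [300 235] [329 247] [314. 239.] [10. 30.] 78
80 546 [254  75] [274 118] [263.  97.] [44. 14.] 76
80 431 [145  20] [204  45] [174.  32.] [25. 59.] 90
80 242 [312  26] [329  57] [320.  42.] [31. 17.] 90
80 171 [300 235] [329 248] [314. 240.] [11. 30.] 78
95 1365 [145  20] [204  46] [174.  33.] [26. 59.] 90
95 577 [254  75] [275 118] [263.  97.] [45. 14.] 76
95 275 [311  24] [329  60] [322.  43.] [17. 39.] 12
95 199 [300 235] [329 249] [314. 240.] [12. 31.] 78
```

```bash
python3 - <<'E'
from h import *
P,im=load('w21')
g=im.max(2)
print('cols',list(range(270,470,8)))
for r in range(30,150,8): print(r,g[r,270:470:8])
P4,i4=load('top4'); P3,i3=load('top3'); T=snap('top','top5'); 
for th in(0.,.2,.5,1,1.65):
    s=105-210*np.cos(th)+20*np.sin(th); X=[521.8+s*np.cos(.12),-232+s*np.sin(.12),86+210*np.sin(th)+20*np.cos(th)]
    print(th,proj(P4,X).round())
g=T[1].max(2)
for r in range(140,250,4): print(r,g[r,322:370:3])
E
```

```text
cols [270, 278, 286, 294, 302, 310, 318, 326, 334, 342, 350, 358, 366, 374, 382, 390, 398, 406, 414, 422, 430, 438, 446, 454, 462]
30 [206 107 105 106 107 106 104 104  69  66  64 101 209 105 111 179 183 195
 188 195 179 179 178 185 189]
38 [206 207 109 107 108 107 101  93  70  71  68 227 116 113 177 181 183 184
 187 191 194 182 180 180 179]
46 [207 197 108 104 105 107  15  16  68  68 103 226 110 107 182 184 190 184
 196 196 193 193 186 180 184]
54 [207 174 108 107 105 107 125 129 130 132 126 122 113 114 183 184 185 196
 195 197 194 191 181 181 192]
62 [209 207 106 106 110 106 149 147 145 142 137 134 105 147 184 175 189 197
 196 197 196 181 185 191 193]
70 [210 208 169 108 108 104 150 147 146 140 139 134  98 176 182 176 195 183
 195 197 195 188 189 193 194]
78 [208 208 207 110 109 107 148 147 145 142 139 134 106 184 185 197 196 185
 184 196 195 192 195 196 193]
86 [196 207 207 207 108 105 148 147 144 144 137 125 110 186 185 196 198 197
 197 183 186 196 195 196 195]
94 [109 209 208 210 209 108 148 144 143 140 139 128 105 181 184 197 196 195
 189 184 192 194 193 196 196]
102 [ 37 210 20
[... 1949 characters left out ...]
141 128  78  87]
212 [ 77  81  85  86 103 132 149 148 147 139 130 115  84  80  74  66]
216 [120  79  87  83  84  88  92  89  91  89  86  83  80  74  73  69]
220 [ 96 119  78  86  86  93  86  85  87  83  85  84  82  71  73  69]
224 [ 70  64  72  81  73  80  88  90  92  89  71  75 123  69  61  72]
228 [ 68  64  65  67 102 139  84  94  86  87 110 126  80  63  62  73]
232 [133  63  67  54  60  83  69  63  64  65  81  72  68  64  71  68]
236 [75 67 67 43 48 47 47 43 46 48 53 45 52 73 69 72]
240 [ 76  67  70  38  26  24  43  51  38  32  30  35  67 127  95  76]
244 [ 68  67  66  60  51  46  64 100  55  59  65 106 155 157 123 114]
248 [ 68  72  72  70  70  65  72  69  72 122 156 159 155 158 160 156]
```

The numbers show the lit grey tab at columns 316–362, rows 50–118, so the cover stands at about 0.1 rad, nearly closed. The finger was touching the dome's front, so I press once more about 10 mm further forward.

```bash
python3 - <<'E'
from h import *
P,im=load('w21')
for th in(0.,.05,.1,.15,.2):
    o=[]
    for L in(-17.5,17.5):
        for w in(25,-25):
            s=105-(210+L)*np.cos(th)+26*np.sin(th); z=86+(210+L)*np.sin(th)+26*np.cos(th)
            o.append(proj(P,[521.8+s*np.cos(.12)-w*np.sin(.12),-232+s*np.sin(.12)+w*np.cos(.12),z]).round())
    print(th,*o)
go(402,-246,140,1.69)
E
```

```text
0.0 [357.  50.] [354. 116.] [311.  50.] [312. 116.]
0.05 [360.  49.] [358. 118.] [313.  48.] [313. 117.]
0.1 [364.  48.] [361. 119.] [316.  47.] [316. 119.]
0.15 [369.  47.] [366. 120.] [320.  45.] [319. 120.]
0.2 [376.  45.] [372. 121.] [324.  44.] [324. 122.]
t 65.62 tcp [ 419.3 -325.4  259.7] rot [-3.141e+00 -1.000e-03  1.699e+00] gap 0.0 F [-0.3 -0.3  0.3] grip 0.0
shift cm [ 8.08 -0.7  11.97] norm 14.5 turn [-0.    -0.001  0.009]
```

```bash
python3 -m pendant '[2,-0.2,0,0,0,0,0, 3,-0.2,0,0,0,0,0, 3.1,-0.2,2,0,0,0,0, 0,0,3,0,0,0,0, 0,0,3,0,0,0,0, 0,0,2,0,0,0,0, 0,0,1.5,0,0,0,0, 0,0,0,0,0,0,0, 0,0,0,0,0,0,0, 0,0,0,0,0,0,0]'
python3 -m pendant '[0,0,0.4,0,0,0,0, 0,0,0.4,0,0,0,0, 0,0,0.4,0,0,0,0, 0,0,0.3,0,0,0,0, 0,0,0.3,0,0,0,0, 0,0,0,0,0,0,0, 0,0,0,0,0,0,0, 0,0,0,0,0,0,0, 0,0,0,0,0,0,0, 0,0,0,0,0,0,0]'
```

```text
t: 66.45
tcp_pos: [403.9, -247.0, 145.8]
eef_rot: [3.14, 0.001, 1.699]
ft_force: [0.0, -0.5, -0.4]
finger_gap: -0.002
gripper_force: 0.0
t: 67.28
tcp_pos: [403.4, -247.0, 126.9]
eef_rot: [3.141, 0.0, 1.699]
ft_force: [-0.9, -0.6, -0.0]
finger_gap: -0.005
gripper_force: 0.0
```

```bash
python3 -m pendant '[0,0,0.3,0,0,0,0, 0,0,0.3,0,0,0,0, 0,0,0.3,0,0,0,0, 0,0,0.2,0,0,0,0, 0,0,0.2,0,0,0,0, 0,0,0,0,0,0,0, 0,0,0,0,0,0,0, 0,0,0,0,0,0,0, 0,0,0,0,0,0,0, 0,0,0,0,0,0,0]'
python3 -m pendant '[0,0,0.1,0,0,0,0, 0,0,0.1,0,0,0,0, 0,0,0.1,0,0,0,0, 0,0,0,0,0,0,0, 0,0,0,0,0,0,0, 0,0,0,0,0,0,0, 0,0,0,0,0,0,0, 0,0,0,0,0,0,0, 0,0,0,0,0,0,0, 0,0,0,0,0,0,0]'
```

```text
t: 68.12
tcp_pos: [403.1, -246.8, 113.8]
eef_rot: [-3.141, -0.0, 1.699]
ft_force: [-2.5, -0.0, 1.2]
finger_gap: 0.001
gripper_force: 0.0
t: 68.95
tcp_pos: [402.7, -247.4, 112.0]
eef_rot: [-3.141, 0.001, 1.699]
ft_force: [-7.4, -0.1, 9.8]
finger_gap: -0.003
gripper_force: 1.5
```

```bash
python3 -m pendant '[0,0,0.1,0,0,0,0, 0,0,0.1,0,0,0,0, 0,0,0,0,0,0,0, 0,0,0,0,0,0,0, 0,0,0,0,0,0,0, 0,0,0,0,0,0,0, 0,0,0,0,0,0,0, 0,0,0,0,0,0,0, 0,0,0,0,0,0,0, 0,0,0,0,0,0,0]'
```

```text
t: 69.78
tcp_pos: [402.8, -247.5, 111.8]
eef_rot: [-3.141, 0.002, 1.699]
ft_force: [-10.7, 0.8, 23.5]
finger_gap: -0.003
gripper_force: 7.3
```

It has reached a firm stop at z = 112, the closed tab's top face. I retreat and check the cover, lid and tubes.

```bash
python3 -m pendant '[0,0,-0.5,0,0,0,0, 0,-1,-1.5,0,0,0,0, 0,0,-3,0,0,0,0, 0,0,-3,0,0,0,0, 0,0,-3,0,0,0,0, -2,0.5,-3,0,0,0,0, -3,0.5,-1,0,0,0,0, -3,0.5,0,0,0,0,0, 0,0,0,0,0,0,0, 0,0,0,0,0,0,0]'
python3 - <<'E'
from h import *
P,im=snap('wrist','w22'); g=im.max(2)
o=cv2.inRange(g,118,156); x0=250;sub=o[20:180,x0:450]; n,l,s,c=cv2.connectedComponentsWithStats(cv2.erode(sub,np.ones((3,3))))
for i in range(1,n):
    if s[i,4]>600: print(s[i]+[x0-1,19,2,2,0])
for th in(0.,.05,.1):
    o=[]
    for L in(-17.5,17.5):
        for w in(25,-25):
            s=105-(210+L)*np.cos(th)+26*np.sin(th); z=86+(210+L)*np.sin(th)+26*np.cos(th)
            o.append(proj(P,[521.8+s*np.cos(.12)-w*np.sin(.12),-232+s*np.sin(.12)+w*np.cos(.12),z]).round())
    print(th,*o)
go(400,60,420,1.1)
E
```

```text
t: 70.62
tcp_pos: [419.5, -326.8, 258.5]
eef_rot: [3.14, 0.0, 1.697]
ft_force: [-0.6, 0.8, -0.2]
finger_gap: -0.003
gripper_force: 0.0
[ 311   53   46   61 2088]
0.0 [357.  48.] [354. 115.] [311.  48.] [311. 115.]
0.05 [360.  47.] [357. 116.] [313.  47.] [313. 116.]
0.1 [364.  46.] [361. 117.] [315.  45.] [315. 118.]
t 70.67 tcp [ 418.8 -325.5  258.2] rot [ 3.141e+00 -1.000e-03  1.698e+00] gap 0.0 F [-0.1  0.  -0.5] grip 0.0
shift cm [ 38.5    3.04 -16.13] norm 41.9 turn [-0.    -0.001  0.598]
```

The tab now spans columns 311–357, which matches an angle of 0, so the cover is closed. Last check is the lid on the mat and the four caps in the rack.

```bash
python3 -m pendant '[0,0,-3.5,0,0,0,0, 0,0,-3.5,0,0,0,0, 1,0,-3.5,0,0,0,0, 2,0,-3,0,0,0,0, 3.5,0.2,-2,0,0,0,0, 3.5,0.3,0,0,0,0,0, 3.5,0.3,0,0,0,0,0, 3.5,0.3,0,0,0,0,0, 3.5,0.3,0,0,0,0,0, 3.5,0.3,0,0,0,0,0]'
python3 -m pendant '[3.5,0.3,0,0,0,0,0, 3.5,0.3,0,0,0,0,0, 3.5,0.3,0,0,0,0,0, 2.5,0,0,0,0,0,0, 0,0,0,0,0,0,0, 0,0,0,0,0,0,0, 0,0,0,0,0,0,0, 0,0,0,0,0,0,0, 0,0,0,0,0,0,0, 0,0,0,0,0,0,0]'
python3 - <<'E'
from h import *
P,im=snap('wrist','w23'); caps(P,im,132,100); print(-P[2].T@P[3])
print('expect bar',proj(P,[493,35,115]).round(),'mat',proj(P,[489.5,36,22]).round())
u,v=proj(P,[493,35,115]).astype(int)
for q in dark(im,(max(u-90,0),max(v-90,0),u+90,v+90),45,100)[:4]:
    r=cv2.minAreaRect(q[1].astype(np.float32)); print(int(q[0]),np.round(r[0]),np.round(r[1]),round(r[2]),onz(P,r[0],115).round(),q[1].min(0),q[1].max(0))
E
```

```text
t: 71.5
tcp_pos: [403.5, -82.6, 413.5]
eef_rot: [3.141, -0.001, 1.699]
ft_force: [0.3, 0.6, -0.1]
finger_gap: -0.002
gripper_force: 0.0
t: 72.33
tcp_pos: [397.1, 43.9, 413.6]
eef_rot: [-3.141, 0.0, 1.697]
ft_force: [-0.2, -0.8, 0.8]
finger_gap: -0.0
gripper_force: 0.0
[402   0  31  20 503] c [416.6   8.1] enc 417.0 4.3 15.6 [478.9 214.7 132. ]
[386.01031908 125.26888466 556.27700463]
expect bar [395. 166.] mat [381. 151.]
1697 [394. 136.] [90. 56.] 51 [485.  73. 115.] [345 103] [425 188]
506 [368. 166.] [12. 48.] 32 [459.  31. 115.] [355 144] [384 188]
```

The lid's bar now reads about (459,31), where I left it at (493,35), so it has been knocked roughly 30 mm aside. I'll look from closer and put it back in the middle.

```bash
python3 - <<'E'
from h import *
P,im=load('w23'); barinfo(P,im,(350,140,388,192),z=115,th=45)
P,im=load('w17'); 
go(460,20,300,1.3)
E
```

```text
bar px [368.4 165.8] (11.811260223388672, 47.55182647705078) world [458.9  30.7 115. ] len [np.float64(61.2), np.float64(15.4)] yaw 1.166
t 72.38 tcp [397.2  43.9 413.6] rot [-3.141  0.     1.697] gap -0.0 F [-0.2  0.   0.1] grip 0.0
shift cm [-3.16  5.94 11.36] norm 13.2 turn [-0.     0.     0.397]
```

```bash
python3 -m pendant '[-1,3,0,0,0,0,100, -1,3,0,0,0,0.11,100, 0,0,3,0,0,0.11,100, 0,0,3,0,0,0.11,100, 0,0,3,0,0,0.11,100, 0,0,3,0,0,0.09,100, 0,0,3,0,0,0,100, 0,0,2,0,0,0,100, 0,0,0,0,0,0,100, 0,0,0,0,0,0,100]'
python3 - <<'E'
from h import *
P,im=snap('wrist','w24')
u,v=proj(P,[459,31,115]).astype(int);print(u,v)
for t in (30,45):
  for q in dark(im,(u-50,v-80,u+50,v+80),t,200)[:3]:
    r=cv2.minAreaRect(q[1].astype(np.float32)); print(t,int(q[0]),np.round(r[0]),np.round(r[1]),round(r[2]),onz(P,r[0],115).round())
barinfo(P,im,(u-40,v-60,u+40,v+60),z=115,th=35)
go(459,31,89,1.166)
E
```

```text
t: 73.22
tcp_pos: [458.8, 32.0, 243.3]
eef_rot: [-3.14, 0.001, 1.168]
ft_force: [0.4, -0.2, 0.2]
finger_gap: 1.003
gripper_force: 0.0
323 189
30 556 [328. 173.] [49. 12.] 90 [467.  42. 115.]
45 908 [328. 187.] [76. 13.] 90 [463.  32. 115.]
45 343 [291. 117.] [16. 49.] 54 [459.  94. 115.]
45 225 [361. 111.] [34. 15.] 30 [509.  77. 115.]
bar px [327.5 186.5] (75.0, 13.0) world [462.7  31.9 115. ] len [np.float64(10.2), np.float64(63.4)] yaw 1.179
t 73.27 tcp [459.9  32.  244.6] rot [ 3.141 -0.     1.168] gap 1.0 F [-0.2  1.   0.3] grip 0.0
shift cm [-0.13 -0.06 15.56] norm 15.6 turn [ 0.001 -0.     0.002]
```

```bash
python3 -m pendant '[0,0.15,3,0,0,0,100, 0,0,3.5,0,0,0,100, 0,0,3.5,0,0,0,100, 0,0,2.9,0,0,0,100, 0,0,1.5,0,0,0,100, 0,0,0.8,0,0,0,100, 0,0,0,0,0,0,100, 0,0,0,0,0,0,0, 0,0,0,0,0,0,0, 0,0,0,0,0,0,0]'
python3 -m pendant '[0,0,0,0,0,0,0, 0,0,0,0,0,0,0, 0,0,0,0,0,0,0, 0,0,0,0,0,0,0, 0,0,-0.5,0,0,0,0, 0,0,-1,0,0,0,0, 0,0,-1,0,0,0,0, 0,0,0,0,0,0,0, 0,0,0,0,0,0,0, 0,0,0,0,0,0,0]'
python3 -c "
from h import *
go(489.5,36.5,110,1.168)"
```

```text
t: 74.1
tcp_pos: [462.0, 31.8, 93.4]
eef_rot: [3.138, -0.001, 1.169]
ft_force: [0.3, 0.1, -0.8]
finger_gap: 0.605
gripper_force: 0.0
t: 74.93
tcp_pos: [459.7, 32.0, 116.2]
eef_rot: [-3.14, 0.001, 1.169]
ft_force: [0.2, 0.1, -1.7]
finger_gap: 0.126
gripper_force: 58.5
t 74.93 tcp [459.7  32.  116.2] rot [-3.140e+00  1.000e-03  1.169e+00] gap 0.13 F [ 0.2  0.1 -1.7] grip 58.5
shift cm [1.58 2.56 0.62] norm 3.1 turn [-0.001  0.001  0.001]
```

```bash
python3 -m pendant '[0.4,0.6,0,0,0,0,0, 0.6,1,0,0,0,0,0, 0.6,1,0,0,0,0,0, 0,0,0,0,0,0,0, 0,0,0.8,0,0,0,0, 0,0,0.8,0,0,0,0, 0,0,0.4,0,0,0,0, 0,0,0.2,0,0,0,0, 0,0,0,0,0,0,0, 0,0,0,0,0,0,0]'
python3 -m pendant '[0,0,0.1,0,0,0,0, 0,0,0.1,0,0,0,0, 0,0,0,0,0,0,0, 0,0,0,0,0,0,0, 0,0,0,0,0,0,0, 0,0,0,0,0,0,0, 0,0,0,0,0,0,0, 0,0,0,0,0,0,0, 0,0,0,0,0,0,0, 0,0,0,0,0,0,0]'
```

```text
t: 75.77
tcp_pos: [490.2, 36.4, 94.6]
eef_rot: [-3.141, 0.0, 1.169]
ft_force: [0.3, 0.0, -2.1]
finger_gap: 0.126
gripper_force: 58.7
t: 76.6
tcp_pos: [491.0, 36.6, 93.9]
eef_rot: [3.14, -0.001, 1.169]
ft_force: [-0.2, 0.2, 5.9]
finger_gap: 0.123
gripper_force: 59.9
```

```bash
python3 -m pendant '[0,0,0,0,0,0,100, 0,0,0,0,0,0,100, 0,0,0,0,0,0,100, 0,0,0,0,0,0,100, 0,0,0,0,0,0,100, 0,0,0,0,0,0,100, 0,0,-1,0,0,0,100, 0,0,-3,0,0,0,100, 0,0,-3,0,0,0,100, 0,0,-3,0,0,0,100]'
python3 -m pendant '[0,0,-3,0,0,0.12,100, 0,0,-3,0,0,0.12,100, 0,0,-3,0,0,0.12,100, 0,0,-3,0,0,0.12,100, 0,0,-3,0,0,0.12,100, 0,0,-3,0,0,0.12,100, 0,0,-2,0,0,0.12,100, 0,0,0,0,0,0.12,100, 0,0,0,0,0,0.12,100, 0,0,0,0,0,0.1,100]'
python3 -m pendant '[0,-3,0,0,0,0,100, 0,-3,0,0,0,0,100, 0,-2,0,0,0,0,100, 0,0,0,0,0,0,100, 0,0,0,0,0,0,100, 0,0,0,0,0,0,100, 0,0,0,0,0,0,100, 0,0,0,0,0,0,100, 0,0,0,0,0,0,100, 0,0,0,0,0,0,100]'
python3 - <<'E'
from h import *
P,im=snap('wrist','w25'); caps(P,im,132,150)
u,v=proj(P,[491,36,115]).astype(int);print(u,v)
barinfo(P,im,(u-26,v-26,u+26,v+26),z=115,th=45)
go(490,100,300,0)
E
```

```text
t: 77.43
tcp_pos: [490.2, 36.5, 193.5]
eef_rot: [-3.14, 0.001, 1.169]
ft_force: [0.2, -0.4, -0.9]
finger_gap: 1.001
gripper_force: 0.0
t: 78.27
tcp_pos: [490.8, 36.5, 393.2]
eef_rot: [3.141, -0.001, -0.017]
ft_force: [0.5, 0.0, 0.4]
finger_gap: 1.0
gripper_force: 0.0
t: 79.1
tcp_pos: [491.6, 115.9, 392.8]
eef_rot: [3.141, -0.0, -0.012]
ft_force: [0.9, 0.6, -0.1]
finger_gap: 1.001
gripper_force: 0.0
[ 50 124  32  32 767] c [ 65.4 139.5] enc 65.2 140.2 17.4 [514.3 414.7 132. ]
[182 132  30  29 680] c [196.6 146.4] enc 196.8 146.4 15.2 [504.  261.7 132. ]
[220 152  29  29 647] c [233.9 165.9] enc 234.1 166.1 14.7 [480.1 220.4 132. ]
[168 169  29  27 608] c [181.6 182.1] enc 182.0 181.5 14.7 [461.1 285.3 132. ]
[205 188  27  26 559] c [217.9 200.7] enc 218.0 200.6 13.8 [436.9 244.  132. ]
387 152
bar px [386.8 151.1] (50.53846740722656, 10.923077583312988) world [492.4  37.1 115. ] len [np.float64(13.0), np.float64(62.6)] yaw 1.173
t 79.15 tcp [491.6 116.  392.8] rot [ 3.141 -0.    -0.012] gap 1.0 F [-0.4  0.1  0. ] grip 0.0
shift cm [-0.14  1.6   9.28] norm 9.4 turn [ 0.    -0.    -0.012]
```

All four caps read at rack-well height and place, the lid's bar is at (492,37) on the mat, the cover is closed and the arm is clear.

```bash
python3 -c "
from h import *
print(arm.hand_in())"
```

```text
the job is handed in; nothing more can be done
None
```

I've handed the job in; by my last measurements the lid is upright in the middle of the mat (I re-centred it after it was knocked about 30 mm aside), all four tubes are fully down in the rack, the cover is closed, and I didn't touch the bottle.

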